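# Fish the rinsing basket out of its deep jar and weigh it

## Robot

A 6-joint arm with a two-finger parallel gripper is mounted at the origin on the work surface. World frame = base frame: x ahead of the robot, y to its left, z up, the work surface at z = 0. Lengths are in m, angles in degrees, forces in N, time in s.
With the tool pointing down it reaches from about 0.4 to 0.825 m from the base axis. Payload 7 kg.
Tool frame: the origin (TCP) lies on the front face of the gripper's body, between the roots of the fingers; the fingertips stand 66 mm ahead of it and the grasp point (between the pads) lies 47 mm ahead of it (ctrl.tcp_to_grasp is the distance from the TCP to the grasp point, in m); z points along the fingers, y is the direction in which the jaws open and shut (so a half turn about z gives the same grasp; the last joint's range is limited). The gripper opens to 88 mm and grips with 3 to 60 N. Pads are 19 mm wide; open, the fingers measure 130 mm over their backs; the gripper's body (78 mm by 193 mm) begins 47 mm behind the grasp point.
Start: joints at [-54.941, 20.546, 0.682, 0, -70.136, -16.507], TCP at [0.215, -0.64, 0.292] pointing down, gripper open.
Joint ranges: [-176.03, 176.03], [-82.01, 121.73], [-58.28, 71.71], [-173.87, 95.51], [-174.79, -0.11], [-173.66, 173.66]. Speed limits (degrees/s): [136.94, 136.94, 172.46, 180, 180, 180].

## Interface

Orientations are given as a 3x3 rotation matrix whose columns are the frame's x, y, z axes.
In Python, from cell import ctrl gives the robot as it stands.
- The arm moves only by the tool send_rows, never from a script. Its arguments are lists of equal length, an entry for each row: "angular": the turn, a rotation vector about the tool's x, y, z in rad, a list of three; "dp": the shift along the tool's x, y, z in cm, a list of three; "fingers": the finger opening in cm, from 0 to 8.76. A call has 1 to 5 rows; each row shifts and turns the pose as measured when the row begins, along the tool's axes as they then stand; what a row does not reach is not made up. A row lasts 1/8 s, in which the tool goes at most 62.5 mm and 10.7 degrees, less where a joint would pass 70% of its speed; a pose out of reach is approached as far as the arm can. A call is refused whole if a number of a shift passes 6.25 or a number of a turn 0.188, either way. A call with a gripper value outside its range is refused whole. The fingers move at their own pace and stop on an object; "newtons" is the grip in N (left out, the last holds). Time passes only in rows, so rows that do not move let the fingers close. It gives the time, the measured TCP pose, the force and the opening at its end, in the units of the state.
- ctrl.state(): the state, without advancing time (a new reading comes with each control period).
- ctrl.grab_frame(name): name is "scene" or "top"; returns (picture, depth): 400x640x3 uint8, blue, green, red; 400x640 float32, m along the optical axis (not along the pixel's ray), 0 where there is no reading.
- ctrl.calibration(name): a dict with "vertical_fov" (degrees; the focal length in pixels is half the picture's height over the tangent of half this angle, whatever the lens; pixels are square), "cx", "cy" (the principal point, pixels), "R" (3x3) and "t" (3): a world point X has camera coordinates R X + t. Camera axes: x right, y down, z forward; pixel columns grow to the right and rows downward; lengths in m; the calibration is good to about 2 mm. A picture is of the moment at which its call begins. calibration takes no time and is no camera call.
- ctrl.hand_in(): hands the job in, once; it reports no verdict.
The state is a dict: "time_s": time; "joint_pos": joint angles; "dq": joint speeds; "tau": joint torques, N m; "tool_pos": TCP position; "tool_rot": TCP orientation; "ft_force": force on the tool from outside, world axes, zero at the start; "torque": the same for the moment, N m; "opening": opening from 0.0 (shut) to 1.0 (fully open).
Only numpy, scipy, OpenCV 4.12 (cv2) and the standard library are available. Lean on these libraries where they do the work, as an engineer would, in place of code of your own. Each camera call takes 0.05 s, during which the arm holds its last target.

## Task

Take the hook picker out of its holder, hook the small square open basket by its wire bail, lift it out of its deep glass jar and lower it onto the middle of the balance pan so that it stands upright there. Unhook it and put the picker back in its holder as it was. Never touch the basket with the gripper itself, and leave the round closed canister in the other jar alone.

Things in the scene. Friction and masses are not known exactly. Their poses are not given: they have to be found in the camera images.
- picker_grip (a point): Centre of the black handle (26 x 20 mm in x, y; 62 tall) of a hook picker hanging in a grey holder. z up; grip across y. 30 mm below: top of its 5 mm guard plate (x -30 to 50, y +-30), which rests on the holder's rim, 125 mm high; hook play about 10 mm. An 8 mm shaft leads to the prong: axis 137 mm below, 6 mm thick, 25 mm out along +x, tip turned up to 11 mm above the axis; wire seat x 4 to 19.
- basket: Square open steel basket, 46 x 46 x 22 mm, 90 g, white pieces fixed in it, on the 6 mm floor of a glass jar. Origin: centre of underside, z up. A stiff 5 mm wire bail stands in its y-z plane: legs at y +-21 to 50 mm up, sloping to a peak (wire axis) 62 mm up at y 0. A hook enters along basket x between rim (22) and wire (underside 59 at the peak); lifted, the wire centres itself on it.
- canister: Round closed steel canister, 48 mm diameter, 25 high, same bail; origin: centre of underside. Not to be moved. It and the basket stand in two equal fixed clear jars, which swap places: 132 mm (along their occupant's x) x 76 outside, 6 mm walls, 135 high, open on top. Each occupant stands within 5 mm of the centre and 0.1 rad of its jar's yaw: about 35 mm free before and behind it in x.
- balance: Fixed white laboratory balance at the robot's right, body 215 x 165 mm, 58 high, with a flat round steel pan 130 mm in diameter on top. The origin lies on the table straight below the pan's centre, z up; the pan's surface is 70 mm above it and does not move.

How it is judged:
By the outcome, as a careful person would: the job done as asked, in the order asked, and still so for the second after the job is handed in, with the robot touching nothing.
It also fails if it takes over 64 s, if anything falls off the work surface, if the arm or the gripper's body presses on something with over 40 N, if the wrist force passes 120 N, or if a joint passes its speed limit or range.

## Working session

There is one attempt and no reset: what is moved stays moved. The work goes in short steps, Python scripts to look and compute and a tool call to move; the robot and the scene stay as the last step left them, time stands still between calls to the robot, and variables do not carry over. Pictures are saved under pics/ and viewed, and the job is handed in when it is done.

Besides the shell and the picture viewer there is one more tool, called after "Emit:" as a command line: name --argument value ..., lists and objects as JSON in quotes. send_rows: Moves the arm, as the interface text tells. Its arguments: {"type":"object","properties":{"angular":{"type":"array"},"dp":{"type":"array"},"fingers":{"type":"array"},"newtons":{"type":"number"}},"required":["angular","dp","fingers"]}

```bash
mkdir -p pics; ls; python3 - <<'E'
from cell import ctrl
import cv2,numpy as np
for n in ["scene","top"]:
    p,d=ctrl.grab_frame(n); cv2.imwrite(f"pics/{n}0.png",p); np.save(f"pics/{n}0.npy",d); print(n,ctrl.calibration(n))
print(ctrl.state(), ctrl.tcp_to_grasp)
E
```

```text
pics
scene {'vertical_fov': 56.0010228590213, 'cx': 315.068098383256, 'cy': 205.22860591408133, 'R': array([[-0.8361741 ,  0.5483668 ,  0.01033081],
       [ 0.47543474,  0.73409791, -0.484832  ],
       [-0.2734496 , -0.40049234, -0.87454628]]), 't': array([ 0.4617829 , -0.20249963,  1.15300483])}
top {'vertical_fov': 49.355345403571235, 'cx': 327.9948766366284, 'cy': 201.16956950439686, 'R': array([[ 0.01387104, -0.99988239, -0.00654161],
       [-0.99576738, -0.0132189 , -0.09095376],
       [ 0.09085659,  0.00777554, -0.99583363]]), 't': array([-0.00944226,  0.55873564,  1.0613588 ])}
{'time_s': 0.1, 'joint_pos': array([-5.49410360e+01,  2.05881075e+01,  6.39576990e-01, -1.70118912e-02,
       -7.01336219e+01, -1.65047475e+01]), 'dq': array([ 0.02452968, -0.11963556,  0.12235913, -0.03347223,  0.01700619,
        0.10338863]), 'tau': array([-8.71877110e-04, -5.84163952e+01,  2.93753922e+01,  7.01546296e+00,
        1.01958291e-02, -6.66019355e-05]), 'tool_pos': array([ 0.21464437, -0.63962411,  0.29131401]), 'tool_rot': array([[-9.48055103e-01, -3.18105592e-01, -5.95032424e-04],
       [-3.18106118e-01,  9.48054175e-01,  1.33406775e-03],
       [ 1.39748563e-04,  1.45405319e-03, -9.99998933e-01]]), 'ft_force': array([ 0.76266565,  0.19494968, -0.76486574]), 'torque': array([0.00868537, 0.00985374, 0.05322395]), 'opening': 0.9958452841981552} 0.0468
```

View pics/scene0.png

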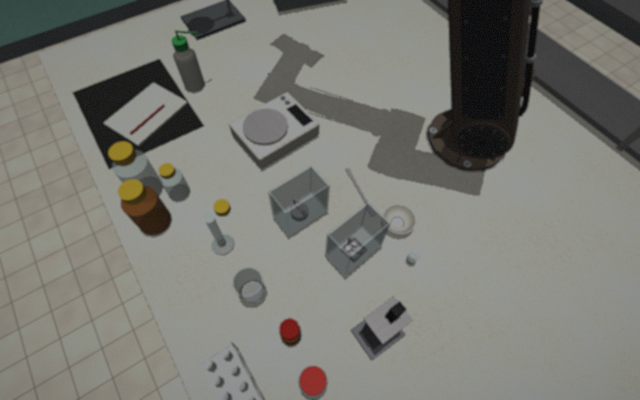

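View pics/top0.png

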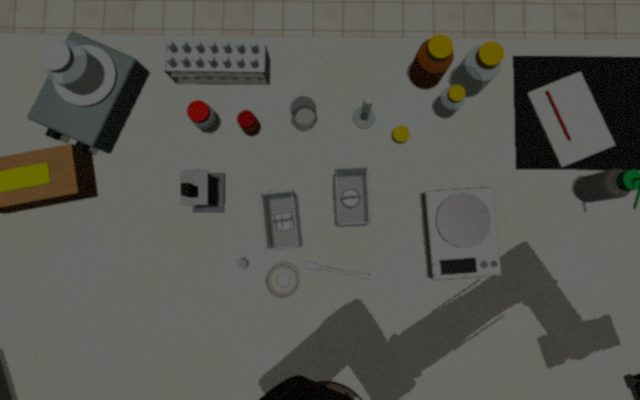

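```bash
python3 - <<'E'
import cv2
p=cv2.imread("pics/top0.png"); s=cv2.imread("pics/scene0.png")
import numpy as np
def up(im,x0,y0,x1,y1,k,n):
    c=cv2.resize(im[y0:y1,x0:x1],None,fx=k,fy=k,interpolation=cv2.INTER_CUBIC)
    c=np.clip(c.astype(float)*1.7,0,255).astype(np.uint8)
    for x in range(x0 - x0%10+10,x1,10): cv2.putText(c,str(x),(int((x-x0)*k)-8,8),0,.3,(0,255,255),1); cv2.line(c,(int((x-x0)*k),10),(int((x-x0)*k),14),(0,255,255),1)
    for y in range(y0 - y0%10+10,y1,10): cv2.putText(c,str(y),(0,int((y-y0)*k)+3),0,.3,(0,255,255),1)
    cv2.imwrite(f"pics/{n}.png",c)
up(p,165,155,245,225,10,"c1")
up(p,255,155,380,255,6,"c2")
up(p,410,175,510,285,5,"c3")
up(s,340,285,420,360,8,"c4")
E
```

```text
(no output)
```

View pics/c1.png

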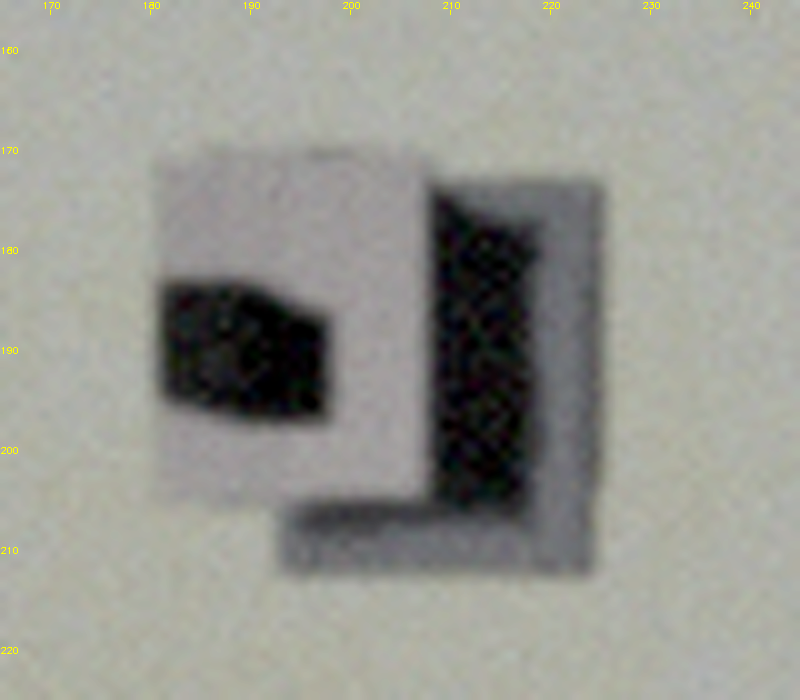

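View pics/c2.png

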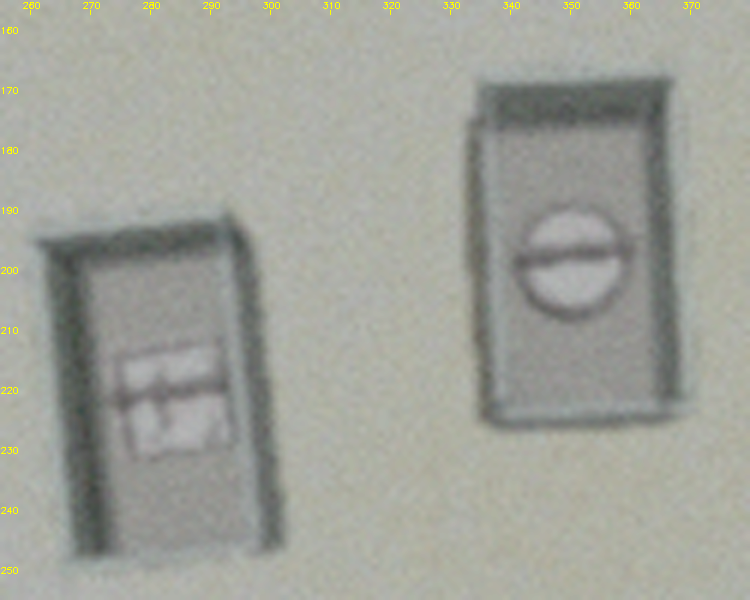

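View pics/c3.png

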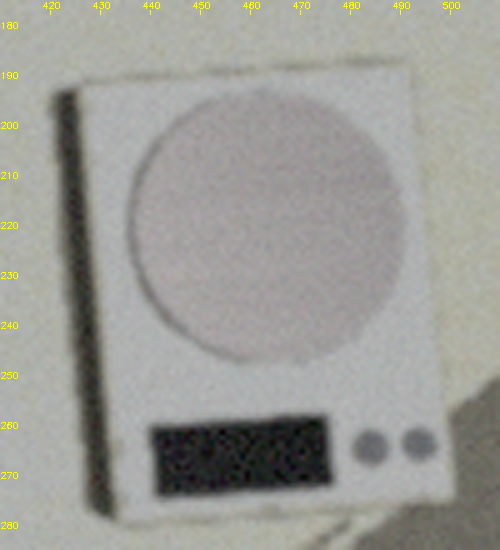

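View pics/c4.png

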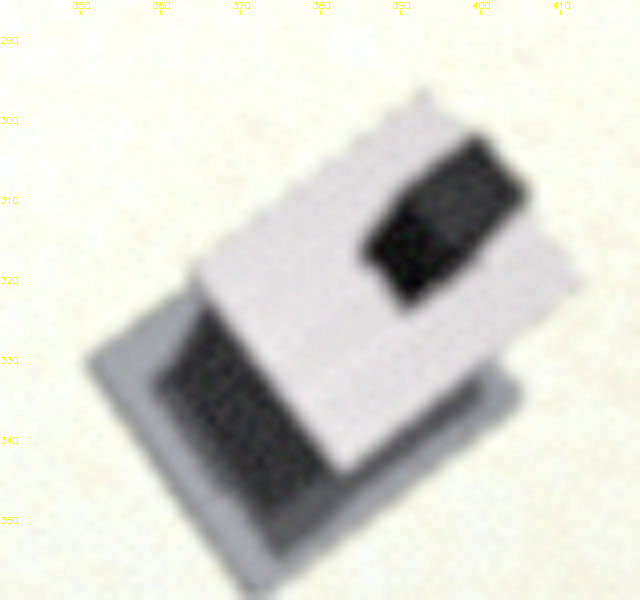

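```bash
cat > h.py <<'E'
import numpy as np, cv2
from cell import ctrl
from scipy.optimize import least_squares
W,H=640,400
cal={n:ctrl.calibration(n) for n in("scene","top")}
for c in cal.values(): c["f"]=200/np.tan(np.radians(c["vertical_fov"]/2)); c["R"]=np.array(c["R"]);c["t"]=np.array(c["t"])
def proj(n,X):
    c=cal[n]; q=np.atleast_2d(X)@c["R"].T+c["t"]
    return q[:,:2]/q[:,2:]*c["f"]+[c["cx"],c["cy"]]
def unproj(n,uv,z):
    c=cal[n]; d=c["R"].T@np.array([(uv[0]-c["cx"])/c["f"],(uv[1]-c["cy"])/c["f"],1]); C=-c["R"].T@c["t"]
    return C+d*(z-C[2])/d[2]
def place(p,L,z):
    x,y,a=p; L=np.array(L,float); c,s=np.cos(a),np.sin(a)
    return np.c_[x+c*L[:,0]-s*L[:,1], y+s*L[:,0]+c*L[:,1], np.full(len(L),z)]
def fit(obs,p0):
    # obs list of (cam, local Nx2, z, px Nx2)
    f=lambda p: np.concatenate([(proj(n,place(p,L,z))-np.array(uv)).ravel() for n,L,z,uv in obs])
    r=least_squares(f,p0,loss="soft_l1"); return r.x,f(r.x).reshape(-1,2)
E
python3 - <<'E'
from h import *
np.set_printoptions(precision=4,suppress=True)
k=-.45
def rect(x0,x1,y): return [(x1,y),(x1,-y),(x0,-y),(x0,y)]
g=rect(-.03,.05,.03)
top=np.array([(180.5,170.5),(208,170),(208,205.2),(180.5,205.5)])+k
# scene: order +x+y,+x-y,-x-y,-x+y
sc=np.array([(382.9,344.1),(364.4,318.7),(393.1,296.5),(412.7,320.4)])+k
for o in ([("top",g,.13,top)],[("scene",g,.13,sc)],[("top",g,.13,top),("scene",g,.13,sc)]):
    p,r=fit(o,[.57,.3,0]); print("picker",p,np.abs(r).max())
b=rect(-.023,.023,.023)
uv=lambda l:np.array(l)/6+[255,155]-.42
p,r=fit([("top",b,.028,uv([(117,352),(220,338),(235,447),(132,460)]))],[.5,.1,0]); print("basket",p,r)
j=rect(-.066,.066,.038)
p,r=fit([("top",j,.135,uv([(38,243),(230,210),(285,548),(70,558)]))],[.5,.1,0]); print("jarB",p,r)
p,r=fit([("top",j,.135,uv([(478,80),(670,78),(685,408),(480,428)]))],[.5,-.05,0]); print("jarC",p,r)
d=np.load("pics/top0.npy"); print(d[190,188],d[200,185],d[222,283],d[220,462])
# pan: left 436.., right 491, top 193, bottom 247.5
print("pan",unproj("top",(463.7+k,220.3+k),.07), unproj("top",(436,220),.07)[:2]-unproj("top",(491.2,220),.07)[:2])
E
```

```text
picker [0.5668 0.3016 0.0359] 0.6993443206666541
picker [0.566  0.302  0.0373] 0.8000860718634044
picker [0.5664 0.3018 0.037 ] 1.0070992031666606
basket [0.5074 0.1068 0.1502] [[-0.5102 -0.0459]
 [ 0.6592 -0.2294]
 [ 0.5422 -0.0429]
 [-0.6978  0.3216]]
jarB [0.5056 0.1028 0.1535] [[-0.8887 -1.9953]
 [ 0.5745 -1.1895]
 [-0.7601  0.8552]
 [ 1.1984  3.9695]]
jarC [ 0.5608 -0.054   0.0384] [[-1.0276 -0.3852]
 [ 0.6061 -0.9059]
 [ 0.0402  2.5588]
 [ 0.1563  0.0706]]
0.9221805 0.9867996 1.100956 1.0352306
pan [ 0.5144 -0.3247  0.07  ] [-0.0018  0.1311]
```

```bash
python3 - <<'E'
from h import *
def draw(n,segs,box,k,out):
    s=cv2.imread(f"pics/{n}0.png"); x0,y0,x1,y1=box
    c=cv2.resize(s[y0:y1,x0:x1],None,fx=k,fy=k,interpolation=cv2.INTER_CUBIC); c=np.clip(c*1.6,0,255).astype(np.uint8)
    for X in segs:
        q=((proj(n,X)-[x0,y0]+.5)*k-.5).astype(int); cv2.polylines(c,[q.reshape(-1,1,2)],False,(0,0,255),1)
    return c
def rc(p,x0,x1,y,z): return place(p,[(x1,y),(x1,-y),(x0,-y),(x0,y),(x1,y)],z)
P=[.5664,.3018,.037];B=[.5074,.1068,.150]
bail=np.array([place(B,[(0,y)],z)[0] for y,z in [(-.021,.028),(-.021,.056),(0,.068),(.021,.056),(.021,.028)]])
J=[.5056,.1028,.1535];JC=[.5608,-.054,.038]
segs=[rc(P,-.03,.05,.03,.13),rc(P,-.013,.013,.01,.191),rc(P,-.013,.013,.01,.13),rc(B,-.023,.023,.023,.028),bail,rc(J,-.066,.066,.038,.135),rc(J,-.066,.066,.038,0),rc(JC,-.066,.066,.038,.135)]
a=draw("top",segs,(170,160,310,260),5,0); b=draw("scene",segs,(320,200,420,360),5,0)
cv2.imwrite("pics/o1.png",a[:600]); cv2.imwrite("pics/o2.png",cv2.resize(b,None,fx=.75,fy=.75))
c=draw("scene",segs,(320,200,395,275),8,0); cv2.imwrite("pics/o3.png",c)
E
```

```text
(no output)
```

View pics/o1.png

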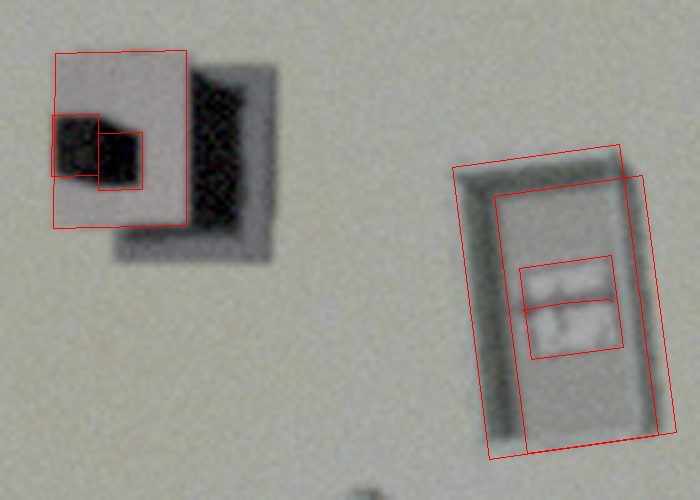

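View pics/o3.png

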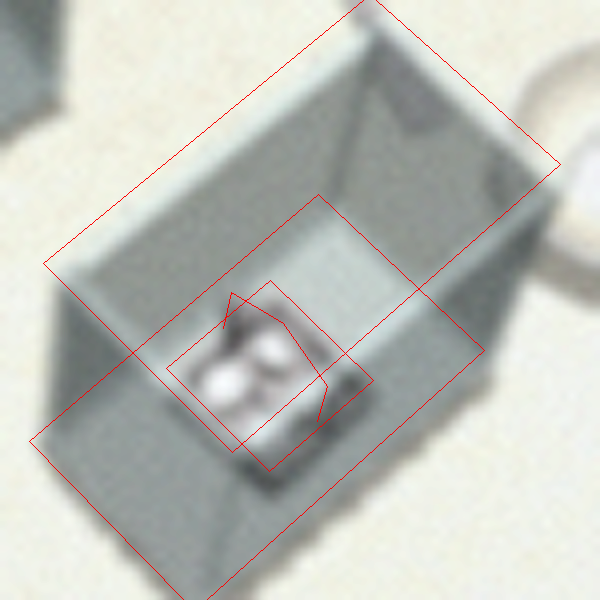

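```bash
python3 - <<'E'
from h import *
np.set_printoptions(precision=4,suppress=True)
s=lambda l:np.array(l)/8+[320,200]-.44
for L,w in(([(-.066,-.038),(-.066,.038),(.066,-.038)],"outer"),([(-.06,-.032),(-.06,.032),(.06,-.032)],"inner")):
    p,r=fit([("scene",L,.135,s([(378,30),(556,190),(65,272)]))],[.5,.1,.1]);print(w,p,r)
import cv2
p=cv2.imread("pics/scene0.png")[200:280,315:395]; p=cv2.resize(p,None,fx=7,fy=7,interpolation=cv2.INTER_CUBIC); p=cv2.convertScaleAbs(p,alpha=1.5)
q=cv2.imread("pics/top0.png")[185:255,255:310]; q=cv2.resize(q,None,fx=8,fy=8,interpolation=cv2.INTER_CUBIC); q=cv2.convertScaleAbs(q,alpha=2.2,beta=-70)
cv2.imwrite("pics/z1.png",p);cv2.imwrite("pics/z2.png",q)
E
```

```text
outer [0.509  0.1082 0.1239] [[ 0.2149 -1.952 ]
 [ 1.1625  0.1905]
 [-2.8255  0.6521]]
inner [0.5083 0.1066 0.1082] [[ 0.4044  0.7044]
 [-2.6358 -0.3454]
 [ 0.6743 -0.1581]]
```

View pics/z1.png

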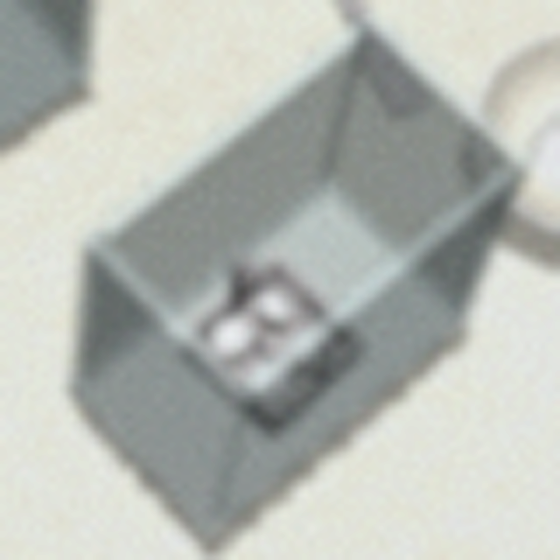

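View pics/z2.png

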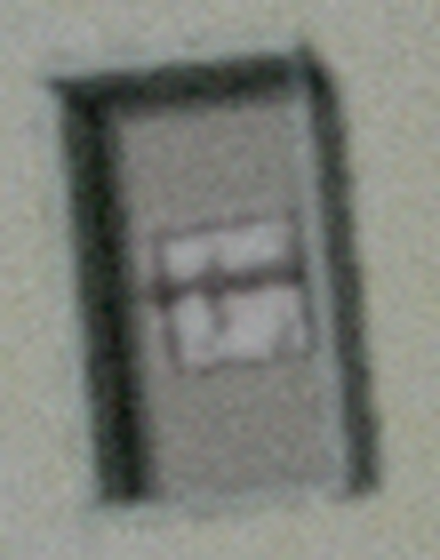

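```bash
python3 - <<'E'
from h import *
np.set_printoptions(precision=4,suppress=True)
s=lambda l:np.array(l)/7+[315,200]-.44
base=[(.066,.038),(.066,-.038),(-.066,.038)]
p,r=fit([("scene",base,0,s([(210,552),(73,392),(463,335)]))],[.5,.1,.1]);print(p,r)
p,r=fit([("scene",base,0,s([(210,552),(73,392),(463,335)])),("scene",[(-.066,-.038),(-.066,.038),(.066,-.038)],.135,s([(368,25),(521,175),(92,240)]))],[.5,.1,.1]);print(p,r)
J=p
# basket in scene: base corners bottom (272,432), right (360,345); 
b=[(.023,.023),(-.023,.023)]
p,r=fit([("scene",b,.006,s([(270,432),(362,345)]))],[.5,.1,.1]);print("bsk",p,r)
t=lambda l:np.array(l)/8+[255,185]-.44
b4=[(.023,.023),(.023,-.023),(-.023,-.023),(-.023,.023)]
p,r=fit([("top",b4,.028,t([(153,232),(295,212),(310,355),(172,372)]))],[.5,.1,.1]);print("bsk top",p,r)
q=cv2.imread("pics/top0.png")[180:275,245:325]; q=cv2.resize(q,None,fx=6,fy=6,interpolation=cv2.INTER_CUBIC); q=cv2.convertScaleAbs(q,alpha=2.2,beta=-50)
for z in(0,.135):
  X=(proj("top",place(J,[(.066,.038),(.066,-.038),(-.066,-.038),(-.066,.038)],z))-[245,180]+.5)*6
  cv2.polylines(q,[X.astype(int)],True,(0,0,255),1)
cv2.imwrite("pics/z3.png",q)
E
```

```text
[0.5062 0.1107 0.1089] [[-0.3676 -0.1548]
 [-0.5134  0.4609]
 [ 1.4584 -0.337 ]]
[0.5079 0.1102 0.1166] [[-0.7965  0.1306]
 [-1.1115  0.8663]
 [ 0.7864 -0.3562]
 [ 1.0167 -1.2933]
 [ 2.2403 -0.409 ]
 [-1.9738  0.5946]]
bsk [0.5045 0.1061 0.1778] [[ 0.3844 -0.4059]
 [-0.392   0.4295]]
bsk top [0.5074 0.1075 0.1446] [[-0.3501 -0.3835]
 [ 0.2488 -0.2985]
 [ 0.6535  0.194 ]
 [-0.5162  0.4976]]
```

View pics/z3.png

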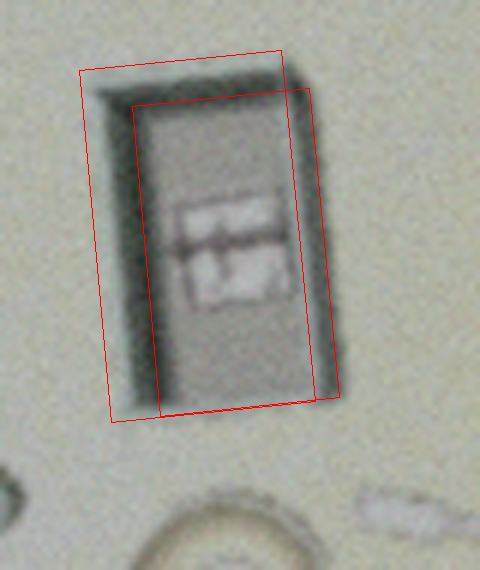

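```bash
cat > w.py <<'E'
import sys,numpy as np
from cell import ctrl
from scipy.spatial.transform import Rotation as Ro
def Rt(a): c,s=np.cos(a),np.sin(a); return np.array([[-c,-s,0],[-s,c,0],[0,0,-1.]])
s=ctrl.state(); p=np.array(s["tool_pos"]);R=np.array(s["tool_rot"])
print("t",round(s["time_s"],2),"p",p.round(4),"yaw",round(np.arctan2(-R[1,0],-R[0,0]),4),"F",np.round(s["ft_force"],1),"M",np.round(s["torque"],2),"op",round(s["opening"]*8.76,2), "q",np.round(s["joint_pos"]).tolist())
for arg in sys.argv[1:]:
    x,y,z,a,n=map(float,arg.split(",")); n=int(n); T=np.array([x,y,z]); G=Rt(a)
    v=Ro.from_matrix(R.T@G).as_rotvec(); st=(T-p)/n; D=[];A=[]
    for i in range(n):
        D.append((100*R.T@st).round(2).tolist()); A.append((v/n).round(3).tolist()); R=R@Ro.from_rotvec(v/n).as_matrix(); p=p+st
    print("dist",round(np.linalg.norm(st)*100,2)); print("ang",A); print("dp",D)
E
python3 w.py 0.4,-0.4,.36,.2,5 .55,-.1,.36,.1,6  .566,.302,.36,.037,8
```

```text
t 0.1 p [ 0.2146 -0.6396  0.2913] yaw 0.3237 F [ 0.8  0.2 -0.8] M [0.01 0.01 0.05] op 8.72 q [-55.0, 21.0, 1.0, -0.0, -70.0, -17.0]
dist 6.21
ang [[0.0, -0.0, 0.025], [0.0, -0.0, 0.025], [0.0, -0.0, 0.025], [0.0, -0.0, 0.025], [0.0, -0.0, 0.025]]
dp [[-5.04, 3.37, -1.37], [-4.95, 3.49, -1.37], [-4.87, 3.61, -1.37], [-4.78, 3.73, -1.37], [-4.68, 3.85, -1.37]]
dist 5.59
ang [[-0.0, -0.0, 0.017], [-0.0, -0.0, 0.017], [-0.0, -0.0, 0.017], [-0.0, -0.0, 0.017], [-0.0, -0.0, 0.017], [-0.0, -0.0, 0.017]]
dp [[-3.44, 4.4, 0.0], [-3.37, 4.46, 0.0], [-3.29, 4.52, 0.0], [-3.22, 4.57, 0.0], [-3.14, 4.62, 0.0], [-3.07, 4.68, 0.0]]
dist 5.03
ang [[0.0, -0.0, 0.008], [0.0, -0.0, 0.008], [0.0, -0.0, 0.008], [0.0, -0.0, 0.008], [0.0, -0.0, 0.008], [0.0, -0.0, 0.008], [0.0, -0.0, 0.008], [0.0, -0.0, 0.008]]
dp [[-0.7, 4.98, 0.0], [-0.66, 4.99, 0.0], [-0.62, 4.99, 0.0], [-0.58, 5.0, 0.0], [-0.54, 5.0, 0.0], [-0.5, 5.0, 0.0], [-0.46, 5.01, 0.0], [-0.43, 5.01, 0.0]]
```

Emit:
send_rows --angular '[[0, 0, 0.03], [0, 0, 0.03], [0, 0, 0.03], [0, 0, 0.03], [0, 0, 0.03]]' --dp '[[-5.0, 3.4, -1.4], [-5.0, 3.5, -1.4], [-4.9, 3.6, -1.4], [-4.8, 3.7, -1.4], [-4.7, 3.9, -1.4]]' --fingers '[8.7, 8.7, 8.7, 8.7, 8.7]'

```text
time_s: 0.72
tool_pos: [0.4035, -0.4003, 0.3578]
tool_rot: [[-0.987, -0.161, -0.006], [-0.161, 0.987, 0.007], [0.005, 0.008, -1.0]]
ft_force: [1.0, -0.3, -0.1]
opening: 0.993
```

```bash
python3 w.py .55,-.1,.36,.1,6
```

```text
t 0.72 p [ 0.4035 -0.4003  0.3578] yaw 0.1614 F [ 1.  -0.3 -0.1] M [-0.17 -0.19 -0.01] op 8.7 q [-25.0, 9.0, -7.0, -0.0, -75.0, -55.0]
dist 5.57
ang [[0.001, -0.001, 0.01], [0.001, -0.001, 0.01], [0.001, -0.001, 0.01], [0.001, -0.001, 0.01], [0.001, -0.001, 0.01], [0.001, -0.001, 0.01]]
dp [[-3.21, 4.55, -0.01], [-3.17, 4.58, -0.02], [-3.12, 4.61, -0.02], [-3.07, 4.64, -0.03], [-3.02, 4.68, -0.03], [-2.98, 4.71, -0.03]]
```

Emit:
send_rows --angular '[[0, 0, 0.02], [0, 0, 0.02], [0, 0, 0.02], [0, 0, 0.02], [0, 0, 0.02]]' --dp '[[-3.2, 5.0, 0], [-3.2, 5.0, 0], [-3.1, 5.0, 0], [-2.6, 5.2, 0], [-2.0, 5.8, 0]]' --fingers '[8.7, 8.7, 8.7, 8.7, 8.7]'

```text
time_s: 1.35
tool_pos: [0.5157, -0.1162, 0.359]
tool_rot: [[-0.998, -0.058, -0.006], [-0.058, 0.998, 0.007], [0.005, 0.008, -1.0]]
ft_force: [-0.6, 0.4, 0.2]
opening: 0.99
```

```bash
python3 w.py .566,.302,.36,.037,7
```

```text
t 1.35 p [ 0.5157 -0.1162  0.359 ] yaw 0.058 F [-0.6  0.4  0.2] M [-0.1  -0.24  0.01] op 8.68 q [8.0, 5.0, -11.0, -0.0, -75.0, -95.0]
dist 6.02
ang [[0.001, -0.001, 0.003], [0.001, -0.001, 0.003], [0.001, -0.001, 0.003], [0.001, -0.001, 0.003], [0.001, -0.001, 0.003], [0.001, -0.001, 0.003], [0.001, -0.001, 0.003]]
dp [[-1.06, 5.92, 0.03], [-1.05, 5.93, 0.02], [-1.03, 5.93, 0.01], [-1.01, 5.93, 0.01], [-0.99, 5.94, 0.0], [-0.97, 5.94, -0.0], [-0.96, 5.94, -0.01]]
```

Emit:
send_rows --angular '[[0.004, -0.004, 0.004], [0, 0, 0.004], [0, 0, 0.004], [0, 0, 0.004], [0, 0, 0.004]]' --dp '[[-1.1, 6.0, 0], [-1.1, 6.0, 0], [-1.1, 6.0, 0], [-1.1, 6.0, 0], [-1.1, 6.0, 0]]' --fingers '[8.7, 8.7, 8.7, 8.7, 8.7]'

```text
time_s: 1.98
tool_pos: [0.5546, 0.1939, 0.3594]
tool_rot: [[-0.999, -0.038, -0.003], [-0.038, 0.999, 0.003], [0.002, 0.004, -1.0]]
ft_force: [1.2, -0.2, 0.2]
opening: 0.995
```

```bash
python3 w.py .5664,.3018,.32,.037,3 .5664,.3018,.2075,.037,3
```

```text
t 1.98 p [0.5546 0.1939 0.3594] yaw 0.0378 F [ 1.2 -0.2  0.2] M [-0.06 -0.27  0.01] op 8.71 q [38.0, 10.0, -4.0, -0.0, -75.0, -126.0]
dist 3.85
ang [[0.001, -0.001, 0.0], [0.001, -0.001, 0.0], [0.001, -0.001, 0.0]]
dp [[-0.53, 3.58, 1.33], [-0.53, 3.58, 1.32], [-0.53, 3.58, 1.32]]
dist 3.75
ang [[-0.0, 0.0, -0.0], [-0.0, 0.0, -0.0], [-0.0, 0.0, -0.0]]
dp [[-0.0, 0.0, 3.75], [-0.0, 0.0, 3.75], [-0.0, 0.0, 3.75]]
```

Emit:
send_rows --angular '[[0.002, -0.002, 0], [0, 0, 0], [0, 0, 0], [0, 0, 0], [0, 0, 0]]' --dp '[[-0.5, 3.6, 1.3], [-0.5, 3.6, 1.3], [-0.5, 3.6, 1.3], [0, 0, 2], [0, 0, 2]]' --fingers '[8.7, 8.7, 8.7, 8.7, 8.7]'

```text
time_s: 2.6
tool_pos: [0.5645, 0.3117, 0.2766]
tool_rot: [[-0.999, -0.043, -0.002], [-0.043, 0.999, 0.001], [0.002, 0.001, -1.0]]
ft_force: [0.7, 0.3, -0.1]
opening: 0.994
```

```bash
python3 w.py .5664,.3018,.2075,.037,4; python3 - <<'E'
from h import *
import cv2
p,_=ctrl.grab_frame("scene"); cv2.imwrite("pics/s1.png",cv2.resize(p[180:380,300:480],None,fx=3,fy=3))
E
```

```text
t 2.6 p [0.5645 0.3117 0.2766] yaw 0.0434 F [ 0.7  0.3 -0.1] M [-0.03 -0.08 -0.04] op 8.71 q [46.0, 18.0, -5.0, -0.0, -67.0, -134.0]
dist 1.74
ang [[0.0, -0.0, 0.002], [0.0, -0.0, 0.002], [0.0, -0.0, 0.002], [0.0, -0.0, 0.002]]
dp [[-0.04, -0.25, 1.73], [-0.04, -0.25, 1.73], [-0.04, -0.25, 1.73], [-0.04, -0.25, 1.73]]
```

View pics/s1.png

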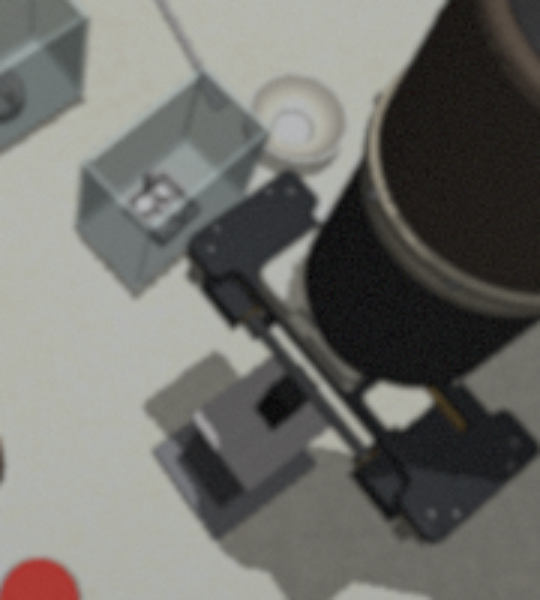

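Emit:
send_rows --angular '[[0, 0, 0.006], [0, 0, 0], [0, 0, 0], [0, 0, 0], [0, 0, 0]]' --dp '[[-0.2, -1.0, 1.6], [0, 0, 1.7], [0, 0, 1.7], [0, 0, 1.4], [0, 0, 0]]' --fingers '[8.7, 8.7, 8.7, 8.7, 8.7]'

```text
time_s: 3.28
tool_pos: [0.5653, 0.3011, 0.2057]
tool_rot: [[-0.999, -0.037, -0.007], [-0.037, 0.999, -0.003], [0.007, -0.003, -1.0]]
ft_force: [-0.5, -0.5, 0.8]
opening: 0.99
```

```bash
python3 w.py .5664,.3018,.2075,.037,2; python3 - <<'E'
from h import *
import cv2
p,_=ctrl.grab_frame("scene"); cv2.imwrite("pics/s2.png",cv2.resize(p[180:380,300:480],None,fx=3,fy=3))
E
```

```text
t 3.27 p [0.5653 0.3011 0.2057] yaw 0.0371 F [-0.5 -0.5  0.8] M [-0.01 -0.02 -0.03] op 8.67 q [45.0, 21.0, -10.0, -0.0, -59.0, -133.0]
dist 0.11
ang [[-0.001, -0.003, 0.0], [-0.001, -0.003, 0.0]]
dp [[-0.06, 0.03, -0.09], [-0.06, 0.03, -0.09]]
```

View pics/s2.png

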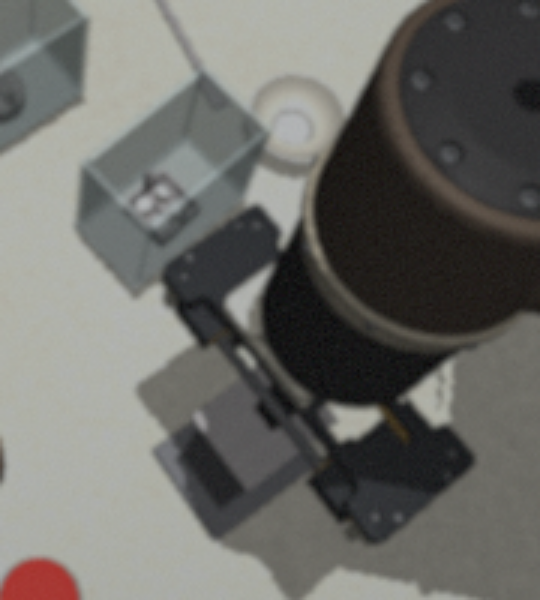

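Emit:
send_rows --angular '[[-0.002, -0.006, 0], [0, 0, 0], [0, 0, 0], [0, 0, 0], [0, 0, 0]]' --dp '[[-0.1, 0.1, -0.2], [0, 0, 0], [0, 0, 0], [0, 0, 0], [0, 0, 0]]' --fingers '[1.0, 1.0, 1.0, 1.0, 1.0]' --newtons 45

```text
time_s: 3.95
tool_pos: [0.5675, 0.3032, 0.2111]
tool_rot: [[-0.999, -0.038, 0.004], [-0.038, 0.999, 0.002], [-0.004, 0.002, -1.0]]
ft_force: [0.7, 1.3, -0.4]
opening: 0.488
```

```bash
python3 w.py
```

```text
t 3.95 p [0.5675 0.3032 0.2111] yaw 0.0378 F [ 0.7  1.3 -0.4] M [ 0.02 -0.01 -0.03] op 4.28 q [45.0, 21.0, -10.0, 0.0, -59.0, -133.0]
```

Emit:
send_rows --angular '[[0.0, 0.003, 0], [0, 0, 0], [0, 0, 0], [0, 0, 0], [0, 0, 0]]' --dp '[[0.05, -0.1, 0.25], [0, 0, 0], [0, 0, 0], [0, 0, 0], [0, 0, 0]]' --fingers '[1.0, 1.0, 1.0, 1.0, 1.0]'

```text
time_s: 4.58
tool_pos: [0.567, 0.3021, 0.2084]
tool_rot: [[-0.999, -0.038, 0.0], [-0.038, 0.999, 0.002], [-0.0, 0.002, -1.0]]
ft_force: [0.0, -0.2, -0.1]
opening: 0.226
```

```bash
python3 w.py
```

```text
t 4.58 p [0.567  0.3021 0.2084] yaw 0.0378 F [ 0.  -0.2 -0.1] M [-0.02  0.02 -0.01] op 1.98 q [45.0, 21.0, -10.0, -0.0, -59.0, -133.0]
```

Emit:
send_rows --angular '[[0, 0, 0], [0, 0, 0], [0, 0, 0], [0, 0, 0], [0, 0, 0]]' --dp '[[0, 0, 0], [0, 0, -1], [0, 0, -2], [0, 0, -3], [0, 0, -3]]' --fingers '[1.0, 1.0, 1.0, 1.0, 1.0]'

```text
time_s: 5.2
tool_pos: [0.5657, 0.3009, 0.2987]
tool_rot: [[-0.999, -0.037, -0.005], [-0.037, 0.999, -0.002], [0.006, -0.002, -1.0]]
ft_force: [0.8, -0.1, -2.1]
opening: 0.225
```

```bash
python3 w.py .567,.302,.365,.0378,2; python3 - <<'E'
from h import *
import cv2
p,_=ctrl.grab_frame("scene"); cv2.imwrite("pics/s3.png",cv2.resize(p[180:380,300:480],None,fx=3,fy=3))
E
```

```text
t 5.2 p [0.5657 0.3009 0.2987] yaw 0.0372 F [ 0.8 -0.1 -2.1] M [ 0.05 -0.06 -0.03] op 1.97 q [45.0, 17.0, -3.0, -0.0, -70.0, -133.0]
dist 3.32
ang [[-0.001, -0.003, -0.0], [-0.001, -0.003, -0.0]]
dp [[-0.05, 0.04, -3.32], [-0.06, 0.05, -3.32]]
```

View pics/s3.png

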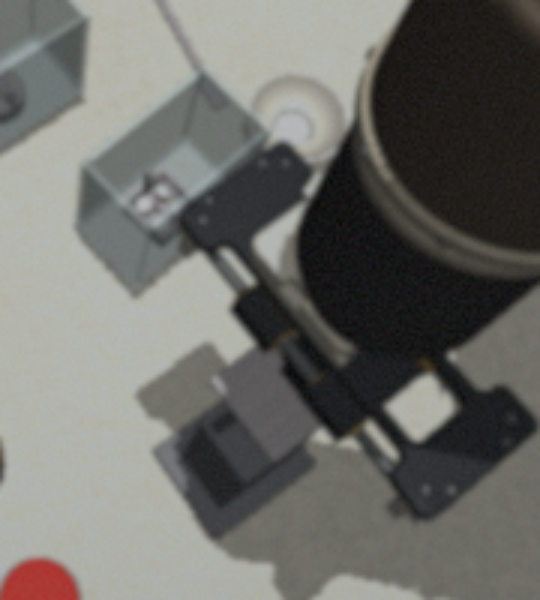

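```bash
python3 w.py .567,.302,.365,.0378,2 .4724,.1019,.365,.145,5
```

```text
t 5.25 p [0.5671 0.3015 0.3037] yaw 0.0378 F [1.7 0.9 3.9] M [ 0.22 -0.45  0.03] op 1.96 q [45.0, 17.0, -3.0, -0.0, -70.0, -133.0]
dist 3.07
ang [[0.0, 0.0, 0.0], [0.0, 0.0, 0.0]]
dp [[0.0, 0.03, -3.07], [0.0, 0.02, -3.07]]
dist 4.43
ang [[-0.0, -0.0, -0.021], [-0.0, -0.0, -0.021], [-0.0, -0.0, -0.021], [-0.0, -0.0, -0.021], [-0.0, -0.0, -0.021]]
dp [[2.04, -3.93, -0.0], [2.13, -3.88, -0.0], [2.21, -3.84, -0.0], [2.29, -3.79, -0.0], [2.37, -3.74, -0.0]]
```

Emit:
send_rows --angular '[[0, 0, 0], [0, 0, 0], [0, 0, -0.02], [0, 0, -0.02], [0, 0, -0.02]]' --dp '[[0, 0, -3], [0, 0, -2.5], [1.5, -2.8, 0], [2.0, -3.8, 0], [2.1, -3.8, 0]]' --fingers '[1.0, 1.0, 1.0, 1.0, 1.0]'

```text
time_s: 5.88
tool_pos: [0.5166, 0.1936, 0.3622]
tool_rot: [[-0.995, -0.101, 0.001], [-0.101, 0.995, 0.002], [-0.001, 0.002, -1.0]]
ft_force: [0.3, 0.3, -0.7]
opening: 0.229
```

```bash
python3 w.py .4724,.1019,.365,.145,4
```

```text
t 5.88 p [0.5166 0.1936 0.3622] yaw 0.1016 F [ 0.3  0.3 -0.7] M [-0.1  -0.07  0.02] op 2.01 q [41.0, 7.0, -9.0, -0.0, -75.0, -125.0]
dist 2.55
ang [[0.001, 0.0, -0.011], [0.001, 0.0, -0.011], [0.001, 0.0, -0.011], [0.001, 0.0, -0.011]]
dp [[1.33, -2.17, -0.08], [1.36, -2.15, -0.07], [1.38, -2.14, -0.07], [1.4, -2.12, -0.07]]
```

Emit:
send_rows --angular '[[0, 0, -0.011], [0, 0, -0.011], [0, 0, -0.011], [0, 0, -0.005], [0, 0, 0]]' --dp '[[1.3, -2.2, 0], [1.3, -2.1, 0], [1.4, -2.1, 0], [1.0, -1.0, 0], [0, 0, 0]]' --fingers '[1.0, 1.0, 1.0, 1.0, 1.0]'

```text
time_s: 6.5
tool_pos: [0.4726, 0.1087, 0.3635]
tool_rot: [[-0.99, -0.14, 0.003], [-0.14, 0.99, 0.004], [-0.004, 0.003, -1.0]]
ft_force: [0.4, -0.1, -1.1]
opening: 0.227
```

```bash
python3 w.py .4724,.1019,.29,.145,3; python3 - <<'E'
from h import *
import cv2
for n in("scene","top"):
  p,_=ctrl.grab_frame(n); cv2.imwrite(f"pics/{n}4.png",cv2.convertScaleAbs(p,alpha=1.5))
E
```

```text
t 6.5 p [0.4726 0.1087 0.3635] yaw 0.1402 F [ 0.4 -0.1 -1.1] M [ 0.04 -0.04  0.06] op 1.99 q [36.0, -0.0, -16.0, -0.0, -74.0, -118.0]
dist 2.46
ang [[0.001, 0.001, -0.002], [0.001, 0.001, -0.002], [0.001, 0.001, -0.002]]
dp [[0.05, -0.23, 2.45], [0.04, -0.23, 2.45], [0.04, -0.23, 2.45]]
```

View pics/scene4.png

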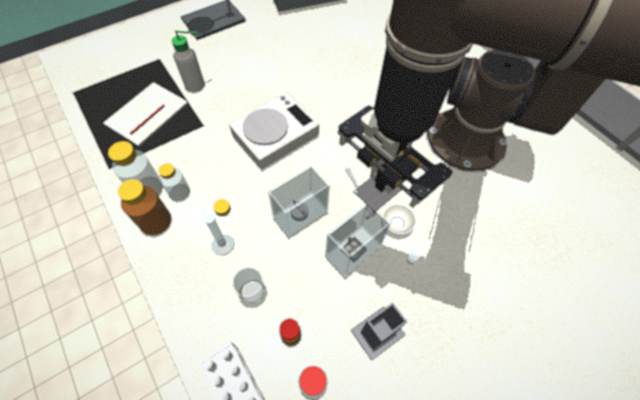

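View pics/top4.png

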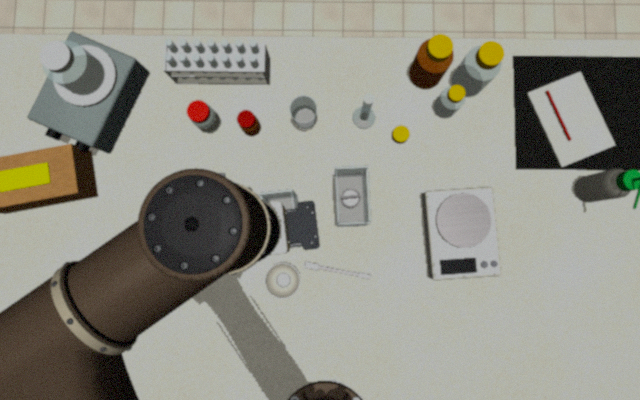

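Emit:
send_rows --angular '[[0.002, 0.002, -0.005], [0, 0, 0], [0, 0, 0], [0, 0, 0], [0, 0, 0]]' --dp '[[0.05, -0.6, 0], [0, 0, 1.0], [0, 0, 1.5], [0, 0, 1.0], [0, 0, 0]]' --fingers '[1.0, 1.0, 1.0, 1.0, 1.0]'

```text
time_s: 7.22
tool_pos: [0.4739, 0.1043, 0.3239]
tool_rot: [[-0.989, -0.146, -0.002], [-0.146, 0.989, -0.0], [0.002, -0.0, -1.0]]
ft_force: [0.3, -0.7, -1.0]
opening: 0.224
```

```bash
python3 w.py .4724,.1019,.29,.145,3; python3 - <<'E'
from h import *
import cv2
p,_=ctrl.grab_frame("scene"); cv2.imwrite("pics/s5.png",cv2.convertScaleAbs(cv2.resize(p[160:280,315:435],None,fx=5,fy=5,interpolation=cv2.INTER_CUBIC),alpha=1.5))
E
```

```text
t 7.22 p [0.4739 0.1043 0.3239] yaw 0.147 F [ 0.3 -0.7 -1. ] M [-0.   -0.07  0.01] op 1.96 q [36.0, 1.0, -19.0, -0.0, -69.0, -117.0]
dist 1.13
ang [[-0.0, -0.001, 0.001], [-0.0, -0.001, 0.001], [-0.0, -0.001, 0.001]]
dp [[0.06, -0.07, 1.13], [0.06, -0.07, 1.13], [0.06, -0.07, 1.13]]
```

View pics/s5.png

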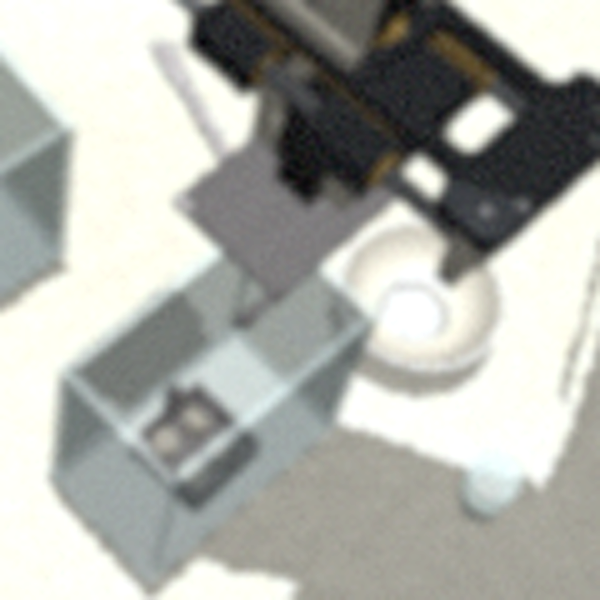

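```bash
cat > ov.py <<'E'
from h import *
import sys
def ov(out,box=(315,160,435,280),k=5,B=(.507,.107,.145),DZ=-.1854,bz=.006):
    s=ctrl.state(); p=s["tool_pos"]; R=np.array(s["tool_rot"]); a=np.arctan2(-R[1,0],-R[0,0])
    def L(x,y,z): return p+R@np.array([-x,y,-(z)])   # z relative TCP, up
    hook=np.array([L(0,0,-.0784),L(0,0,DZ),L(.022,0,DZ),L(.022,0,DZ+.011)])
    bail=np.array([place(B,[(0,y)],z+bz)[0] for y,z in [(-.021,.022),(-.021,.050),(0,.062),(.021,.050),(.021,.022)]])
    rim=place(B,[(.023,.023),(.023,-.023),(-.023,-.023),(-.023,.023),(.023,.023)],bz+.022)
    im,_=ctrl.grab_frame("scene"); x0,y0,x1,y1=box
    c=cv2.convertScaleAbs(cv2.resize(im[y0:y1,x0:x1],None,fx=k,fy=k,interpolation=cv2.INTER_CUBIC),alpha=1.4)
    c2=c.copy()
    for X,col in((hook,(0,255,0)),(bail,(0,0,255)),(rim,(255,0,0))):
        q=((proj("scene",X)-[x0,y0]+.5)*k).astype(int); cv2.polylines(c2,[q.reshape(-1,1,2)],False,col,1)
    w=int(400/ c.shape[1]*c.shape[1]); 
    o=np.hstack([c[:, :],c2]); f=min(800/o.shape[1],600/o.shape[0]); cv2.imwrite(out,cv2.resize(o,None,fx=f,fy=f,interpolation=cv2.INTER_AREA))
E
python3 -c "
from ov import *
ov('pics/s6.png',(325,200,395,280),6)"
```

```text
(no output)
```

View pics/s6.png

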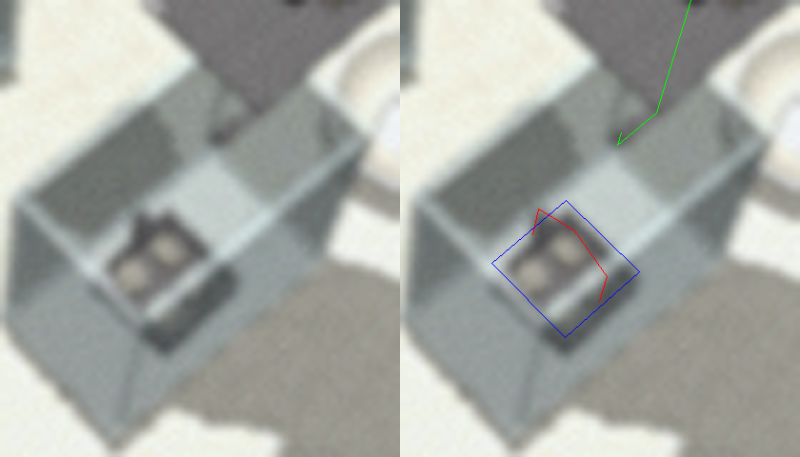

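Emit:
send_rows --angular '[[0, 0, 0], [0, 0, 0], [0, 0, 0], [0, 0, 0], [0, 0, 0]]' --dp '[[0.1, -0.2, 1.0], [0.05, 0, 2.0], [0, 0, 2.0], [0, 0, 1.5], [0, 0, 0.5]]' --fingers '[1.0, 1.0, 1.0, 1.0, 1.0]'

```text
time_s: 7.95
tool_pos: [0.4735, 0.1022, 0.2531]
tool_rot: [[-0.989, -0.147, 0.003], [-0.146, 0.989, 0.003], [-0.003, 0.002, -1.0]]
ft_force: [0.8, -0.1, -1.0]
opening: 0.227
```

```bash
python3 w.py .4724,.1019,.2304,.145,2
```

```text
t 7.95 p [0.4735 0.1022 0.2531] yaw 0.147 F [ 0.8 -0.1 -1. ] M [-0.03 -0.06 -0.03] op 1.99 q [35.0, 4.0, -26.0, -0.0, -60.0, -117.0]
dist 1.14
ang [[0.001, 0.002, 0.001], [0.001, 0.002, 0.001]]
dp [[0.06, -0.01, 1.14], [0.06, -0.01, 1.14]]
```

Emit:
send_rows --angular '[[0.001, 0.002, 0.001], [0, 0, 0], [0, 0, 0], [0, 0, 0]]' --dp '[[0.1, 0, 1.0], [0, 0, 0.9], [0, 0, 0.3], [0, 0, 0]]' --fingers '[1.0, 1.0, 1.0, 1.0]'

```text
time_s: 8.45
tool_pos: [0.4729, 0.1022, 0.2303]
tool_rot: [[-0.989, -0.146, 0.002], [-0.146, 0.989, 0.002], [-0.002, 0.001, -1.0]]
ft_force: [-0.1, -0.5, -1.3]
opening: 0.228
```

```bash
python3 w.py .4724,.1019,.2304,.145,1  ; python3 -c "
from ov import *
ov('pics/s7.png',(325,200,395,280),6)"
```

```text
t 8.45 p [0.4729 0.1022 0.2303] yaw 0.1461 F [-0.1 -0.5 -1.3] M [ 0.01  0.02 -0.01] op 2.0 q [36.0, 5.0, -28.0, -0.0, -56.0, -117.0]
dist 0.05
ang [[0.001, 0.002, 0.001]]
dp [[0.05, -0.02, -0.01]]
```

View pics/s7.png

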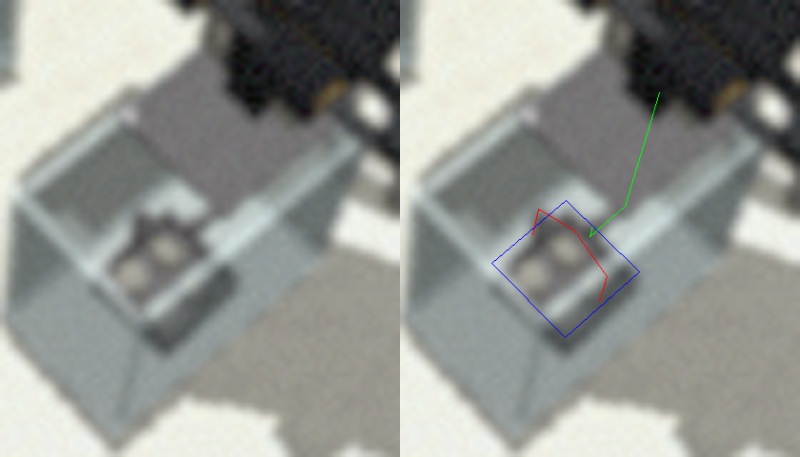

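Emit:
send_rows --angular '[[0, 0, 0], [0, 0, 0], [0, 0, 0], [0, 0, 0], [0, 0, 0]]' --dp '[[-0.5, 0, 0], [-0.6, 0, 0], [-0.6, 0, 0], [-0.4, 0, 0], [0, 0, 0]]' --fingers '[1.0, 1.0, 1.0, 1.0, 1.0]'

```text
time_s: 9.12
tool_pos: [0.4961, 0.1058, 0.2313]
tool_rot: [[-0.989, -0.146, 0.004], [-0.146, 0.989, 0.002], [-0.004, 0.002, -1.0]]
ft_force: [0.0, -0.3, -1.7]
opening: 0.225
```

```bash
python3 w.py .4961,.1054,.2304,.145,1  ; python3 -c "
from ov import *
ov('pics/s8.png',(325,200,395,280),6)"
```

```text
t 9.12 p [0.4961 0.1058 0.2313] yaw 0.1462 F [ 0.  -0.3 -1.7] M [0.   0.01 0.01] op 1.97 q [34.0, 8.0, -25.0, 0.0, -57.0, -116.0]
dist 0.1
ang [[0.002, 0.004, 0.001]]
dp [[0.0, -0.04, 0.09]]
```

View pics/s8.png

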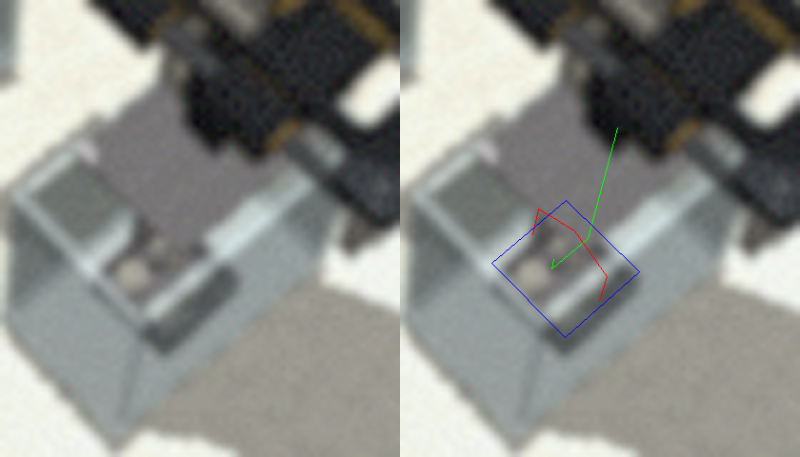

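Emit:
send_rows --angular '[[0.001, 0.002, 0], [0, 0, 0], [0, 0, 0], [0, 0, 0], [0, 0, 0]]' --dp '[[0, 0, -0.6], [0, 0, -0.8], [0, 0, -0.8], [0, 0, -0.8], [0, 0, -0.8]]' --fingers '[1.0, 1.0, 1.0, 1.0, 1.0]'

```text
time_s: 9.8
tool_pos: [0.4951, 0.1055, 0.2718]
tool_rot: [[-0.989, -0.146, 0.001], [-0.146, 0.989, 0.001], [-0.001, 0.001, -1.0]]
ft_force: [-0.2, 0.9, -2.1]
opening: 0.23
```

Emit:
send_rows --angular '[[0, 0, 0]]' --dp '[[0, 0, 0]]' --fingers '[1.0]'

```text
time_s: 9.93
tool_pos: [0.4954, 0.1056, 0.2727]
tool_rot: [[-0.989, -0.146, 0.002], [-0.146, 0.989, 0.002], [-0.003, 0.001, -1.0]]
ft_force: [-1.3, -0.6, -2.0]
opening: 0.227
```

```bash
python3 w.py .4961,.1054,.40,.145,4  ; python3 -c "
from ov import *
ov('pics/s9.png',(325,180,395,280),6)"
```

```text
t 9.93 p [0.4954 0.1056 0.2727] yaw 0.1463 F [-1.3 -0.6 -2. ] M [0.   0.04 0.06] op 1.99 q [34.0, 5.0, -22.0, -0.0, -63.0, -116.0]
dist 3.18
ang [[0.0, 0.001, 0.0], [0.0, 0.001, 0.0], [0.0, 0.001, 0.0], [0.0, 0.001, 0.0]]
dp [[-0.03, -0.0, -3.18], [-0.02, -0.01, -3.18], [-0.02, -0.01, -3.18], [-0.02, -0.01, -3.18]]
```

View pics/s9.png

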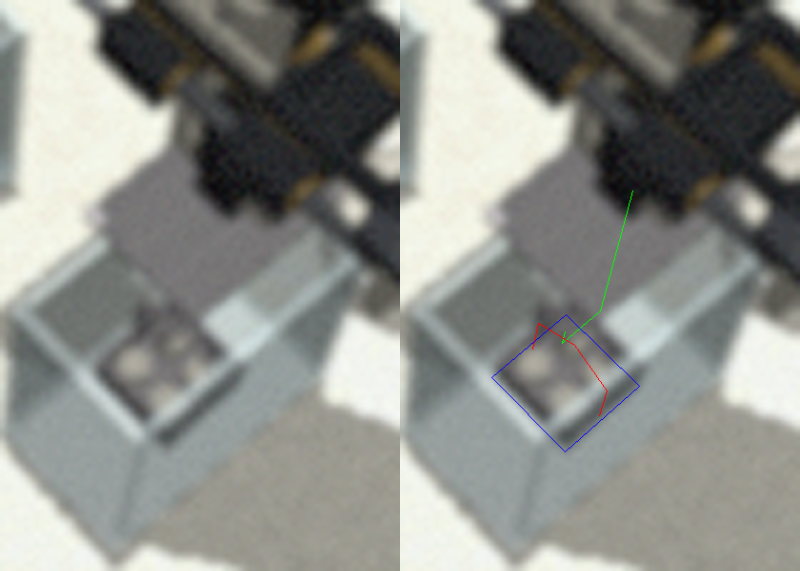

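Emit:
send_rows --angular '[[0, 0.002, 0], [0, 0, 0], [0, 0, 0], [0, 0, 0], [0, 0, 0]]' --dp '[[0, 0, -1.5], [0, 0, -2.2], [0, 0, -2.5], [0, 0, -2.5], [0, 0, -2.0]]' --fingers '[1.0, 1.0, 1.0, 1.0, 1.0]'

```text
time_s: 10.6
tool_pos: [0.4944, 0.1048, 0.3836]
tool_rot: [[-0.989, -0.146, -0.004], [-0.146, 0.989, -0.001], [0.004, -0.001, -1.0]]
ft_force: [0.5, -0.6, -2.6]
opening: 0.23
```

Emit:
send_rows --angular '[[0, 0, 0], [0, 0, 0]]' --dp '[[0, 0, -1], [0, 0, 0]]' --fingers '[1.0, 1.0]'

```text
time_s: 10.85
tool_pos: [0.4948, 0.1049, 0.396]
tool_rot: [[-0.989, -0.146, -0.001], [-0.146, 0.989, 0.0], [0.001, 0.0, -1.0]]
ft_force: [-0.6, -0.8, -2.4]
opening: 0.227
```

```bash
python3 w.py .4961,.1054,.41,.145,1  ; python3 -c "
from ov import *
ov('pics/s10.png',(310,140,420,280),5,B=(.507,.107,.145),bz=.16)"
```

```text
t 10.85 p [0.4948 0.1049 0.396 ] yaw 0.1462 F [-0.6 -0.8 -2.4] M [ 0.   -0.03 -0.01] op 1.99 q [34.0, 1.0, -10.0, -0.0, -79.0, -116.0]
dist 1.41
ang [[0.0, -0.001, 0.001]]
dp [[-0.13, 0.03, -1.4]]
```

View pics/s10.png

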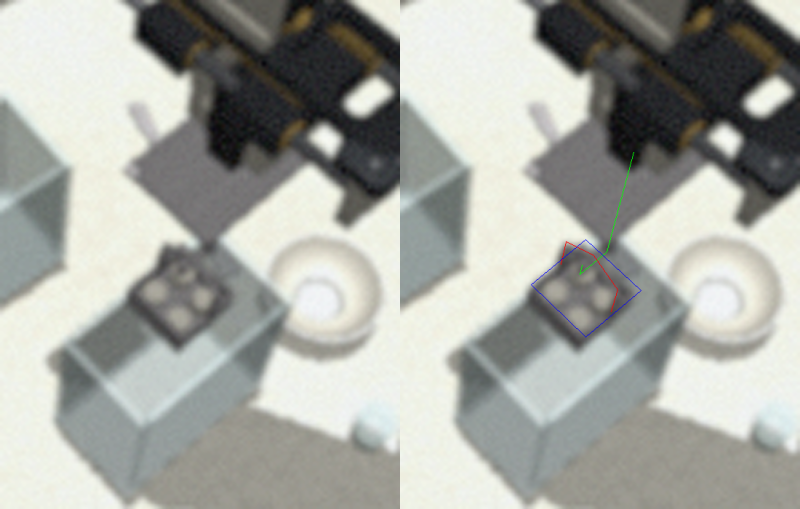

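Emit:
send_rows --angular '[[0, 0, 0], [0, 0, 0], [0, 0, 0], [0, 0, 0], [0, 0, 0]]' --dp '[[0, 0, -1], [0, -0.5, -0.5], [0, -1.0, 0], [0, -1.5, 0], [0, -2.0, 0]]' --fingers '[1.0, 1.0, 1.0, 1.0, 1.0]'

```text
time_s: 11.52
tool_pos: [0.5017, 0.0531, 0.4093]
tool_rot: [[-0.989, -0.148, -0.006], [-0.148, 0.989, -0.002], [0.006, -0.001, -1.0]]
ft_force: [-0.0, 0.6, -3.4]
opening: 0.226
```

```bash
python3 w.py .503,-.3264,.41,.145,12 
```

```text
t 11.53 p [0.5017 0.0531 0.4093] yaw 0.1481 F [-0.   0.6 -3.4] M [-0.03  0.   -0.03] op 1.98 q [28.0, 1.0, -9.0, -0.0, -81.0, -110.0]
dist 3.16
ang [[-0.0, -0.0, 0.0], [-0.0, -0.0, 0.0], [-0.0, -0.0, 0.0], [-0.0, -0.0, 0.0], [-0.0, -0.0, 0.0], [-0.0, -0.0, 0.0], [-0.0, -0.0, 0.0], [-0.0, -0.0, 0.0], [-0.0, -0.0, 0.0], [-0.0, -0.0, 0.0], [-0.0, -0.0, 0.0], [-0.0, -0.0, 0.0]]
dp [[0.46, -3.13, 0.0], [0.46, -3.13, 0.0], [0.45, -3.13, -0.0], [0.45, -3.13, -0.0], [0.45, -3.13, -0.0], [0.45, -3.13, -0.0], [0.45, -3.13, -0.0], [0.45, -3.13, -0.0], [0.45, -3.13, -0.0], [0.45, -3.13, -0.0], [0.45, -3.13, -0.0], [0.45, -3.13, -0.01]]
```

Emit:
send_rows --angular '[[0, 0, 0], [0, 0, 0], [0, 0, 0], [0, 0, 0], [0, 0, 0]]' --dp '[[0.2, -2.5, 0], [0.4, -3.0, 0], [0.5, -3.2, 0], [0.5, -3.2, 0], [0.5, -3.2, 0]]' --fingers '[1.0, 1.0, 1.0, 1.0, 1.0]'

```text
time_s: 12.15
tool_pos: [0.5021, -0.1082, 0.4083]
tool_rot: [[-0.989, -0.147, -0.008], [-0.147, 0.989, -0.003], [0.008, -0.002, -1.0]]
ft_force: [-0.4, -0.2, -3.3]
opening: 0.226
```

```bash
python3 w.py .503,-.3264,.41,.145,8; python3 -c "
from ov import *
ov('pics/s11.png',(230,60,370,250),4,B=(.507,.107,.145),bz=.16)"
```

```text
t 12.15 p [ 0.5021 -0.1082  0.4083] yaw 0.1474 F [-0.4 -0.2 -3.3] M [ 0.07 -0.11  0.02] op 1.98 q [10.0, 2.0, -8.0, 0.0, -81.0, -91.0]
dist 2.73
ang [[-0.0, -0.001, 0.0], [-0.0, -0.001, 0.0], [-0.0, -0.001, 0.0], [-0.0, -0.001, 0.0], [-0.0, -0.001, 0.0], [-0.0, -0.001, 0.0], [-0.0, -0.001, 0.0], [-0.0, -0.001, 0.0]]
dp [[0.39, -2.7, -0.01], [0.39, -2.7, -0.01], [0.39, -2.7, -0.02], [0.39, -2.7, -0.02], [0.39, -2.7, -0.02], [0.39, -2.7, -0.02], [0.38, -2.7, -0.02], [0.38, -2.7, -0.02]]
```

View pics/s11.png

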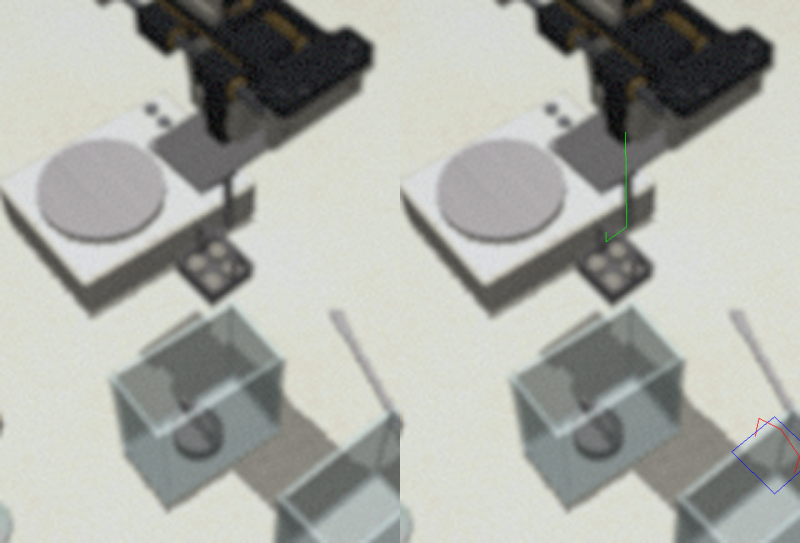

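Emit:
send_rows --angular '[[0, -0.003, 0], [0, -0.003, 0], [0, 0, 0], [0, 0, 0], [0, 0, 0]]' --dp '[[0.4, -3.0, 0], [0.4, -2.8, 0], [0.4, -2.6, 0], [0.4, -2.4, 0], [0.4, -2.1, 0]]' --fingers '[1.0, 1.0, 1.0, 1.0, 1.0]'

```text
time_s: 12.82
tool_pos: [0.4979, -0.2503, 0.4073]
tool_rot: [[-0.99, -0.143, -0.005], [-0.143, 0.99, -0.003], [0.006, -0.002, -1.0]]
ft_force: [0.2, 0.6, -2.9]
opening: 0.229
```

```bash
python3 w.py .503,-.3264,.41,.145,4
```

```text
t 12.82 p [ 0.4979 -0.2503  0.4073] yaw 0.1434 F [ 0.2  0.6 -2.9] M [ 0.14 -0.01  0.08] op 2.01 q [-6.0, 6.0, -3.0, 0.0, -81.0, -75.0]
dist 1.91
ang [[-0.001, -0.001, -0.0], [-0.001, -0.001, -0.0], [-0.001, -0.001, -0.0], [-0.001, -0.001, -0.0]]
dp [[0.15, -1.9, -0.06], [0.15, -1.9, -0.06], [0.15, -1.9, -0.07], [0.15, -1.9, -0.07]]
```

Emit:
send_rows --angular '[[-0.002, -0.003, 0], [0, 0, 0], [0, 0, 0], [0, 0, 0], [0, 0, 0]]' --dp '[[0.0, -2.0, 0], [0.0, -1.9, 0], [0.1, -1.5, 0], [0.1, -1.0, 0], [0.1, -0.5, 0]]' --fingers '[1.0, 1.0, 1.0, 1.0, 1.0]'

```text
time_s: 13.45
tool_pos: [0.5031, -0.3255, 0.4059]
tool_rot: [[-0.99, -0.14, -0.005], [-0.14, 0.99, -0.0], [0.005, 0.0, -1.0]]
ft_force: [0.1, -0.4, -3.0]
opening: 0.227
```

Emit:
send_rows --angular '[[0, 0, 0], [0, 0, 0]]' --dp '[[0, 0, 0], [0, 0, 0]]' --fingers '[1.0, 1.0]'

```text
time_s: 13.7
tool_pos: [0.5031, -0.3252, 0.4059]
tool_rot: [[-0.99, -0.14, -0.005], [-0.14, 0.99, -0.0], [0.005, 0.001, -1.0]]
ft_force: [-0.8, -0.3, -2.4]
opening: 0.228
```

```bash
python3 w.py .503,-.3264,.41,.145,1; python3 -c "
from ov import *
ov('pics/s12.png',(220,50,340,170),5,B=(.5144,-.3247,.145),bz=.165)
p,_=ctrl.grab_frame('top'); cv2.imwrite('pics/t12.png',cv2.convertScaleAbs(cv2.resize(p[170:310,390:550],None,fx=4,fy=4),alpha=1.5))"
```

```text
t 13.7 p [ 0.5031 -0.3252  0.4059] yaw 0.1403 F [-0.8 -0.3 -2.4] M [ 0.05 -0.02  0.02] op 2.0 q [-14.0, 11.0, 2.0, 0.0, -81.0, -68.0]
dist 0.43
ang [[0.001, -0.005, -0.005]]
dp [[0.02, -0.11, -0.41]]
```

View pics/s12.png

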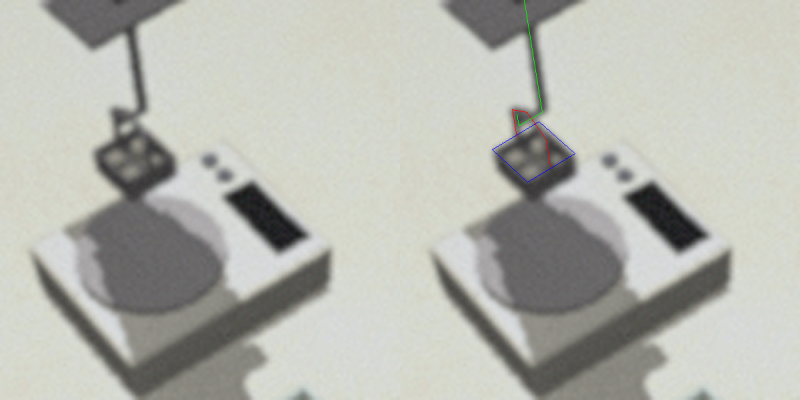

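View pics/t12.png

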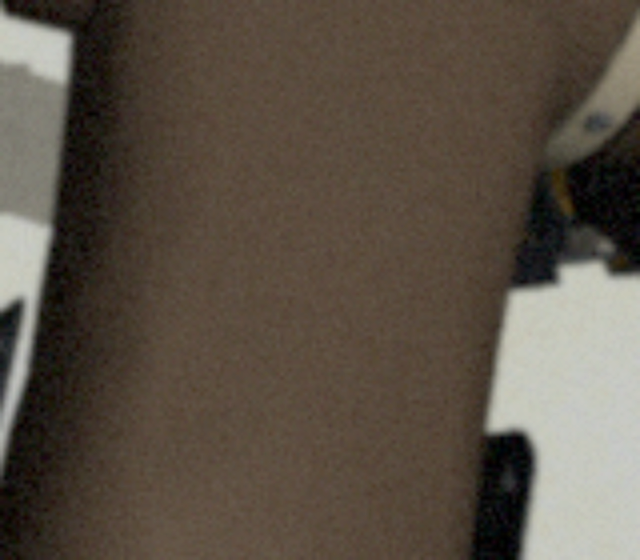

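```bash
python3 - <<'E'
from h import *
s=cv2.imread("pics/scene0.png"); x0,y0=220,90
c=cv2.convertScaleAbs(cv2.resize(s[90:170,220:330],None,fx=7,fy=7,interpolation=cv2.INTER_CUBIC),alpha=1.5)
t=np.linspace(0,6.283,60); X=np.c_[.5144+.065*np.cos(t),-.3247+.065*np.sin(t),0*t+.07]
q=((proj("scene",X)-[x0,y0]+.5)*7).astype(int); cv2.polylines(c,[q],True,(0,0,255),1); cv2.imwrite("pics/p.png",c)
E
```

```text
(no output)
```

View pics/p.png

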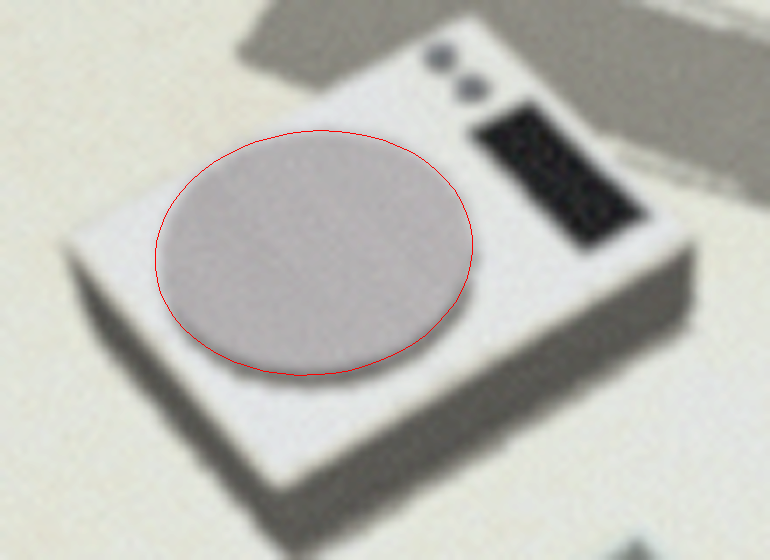

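Emit:
send_rows --angular '[[0, -0.005, -0.003], [0, 0, 0], [0, 0, 0], [0, 0, 0], [0, 0, 0]]' --dp '[[0, -0.1, 0.7], [0, 0, 1.5], [0, 0, 2.0], [0, 0, 1.5], [0, 0, 1.0]]' --fingers '[1.0, 1.0, 1.0, 1.0, 1.0]'

```text
time_s: 14.42
tool_pos: [0.503, -0.3251, 0.3347]
tool_rot: [[-0.99, -0.144, 0.001], [-0.144, 0.99, 0.001], [-0.001, 0.001, -1.0]]
ft_force: [-1.0, 0.0, -2.4]
opening: 0.222
```

```bash
python3 w.py .5032,-.3262,.316,.145,1
```

```text
t 14.43 p [ 0.503  -0.3251  0.3347] yaw 0.1448 F [-1.   0.  -2.4] M [-0.05  0.01 -0.03] op 1.94 q [-14.0, 12.0, -6.0, -0.0, -72.0, -67.0]
dist 1.87
ang [[0.001, 0.001, -0.0]]
dp [[-0.0, -0.11, 1.87]]
```

Emit:
send_rows --angular '[[0, 0, 0], [0, 0, 0], [0, 0, 0], [0, 0, 0], [0, 0, 0]]' --dp '[[0, -0.1, 0.5], [0, 0, 0.4], [0, 0, 0.4], [0, 0, 0.4], [0, 0, 0.3]]' --fingers '[1.0, 1.0, 1.0, 1.0, 1.0]'

```text
time_s: 15.05
tool_pos: [0.5036, -0.3265, 0.3139]
tool_rot: [[-0.99, -0.144, 0.001], [-0.144, 0.99, 0.0], [-0.001, 0.0, -1.0]]
ft_force: [0.3, -0.0, -3.3]
opening: 0.224
```

```bash
python3 w.py .5032,-.3262,.292,.145,1
```

```text
t 15.05 p [ 0.5036 -0.3265  0.3139] yaw 0.1449 F [ 0.3 -0.  -3.3] M [-0.02  0.03 -0.06] op 1.96 q [-14.0, 13.0, -7.0, -0.0, -70.0, -67.0]
dist 2.19
ang [[0.0, 0.001, -0.0]]
dp [[0.03, 0.03, 2.19]]
```

Emit:
send_rows --angular '[[0, 0, 0], [0, 0, 0], [0, 0, 0], [0, 0, 0], [0, 0, 0]]' --dp '[[0, 0, 0.3], [0, 0, 0.3], [0, 0, 0.4], [0, 0, 0.5], [0, 0, 0.4]]' --fingers '[1.0, 1.0, 1.0, 1.0, 1.0]'

```text
time_s: 15.68
tool_pos: [0.504, -0.3266, 0.2945]
tool_rot: [[-0.989, -0.145, 0.003], [-0.145, 0.989, -0.0], [-0.003, -0.001, -1.0]]
ft_force: [-0.2, 0.8, -2.6]
opening: 0.225
```

```bash
python3 w.py .5032,-.3262,.292,.145,1; python3 -c "
from ov import *
ov('pics/s13.png',(220,60,320,170),6,B=(.5144,-.3247,.145),bz=.07)"
```

```text
t 15.68 p [ 0.504  -0.3266  0.2945] yaw 0.1451 F [-0.2  0.8 -2.6] M [ 0.02 -0.02  0.04] op 1.97 q [-14.0, 13.0, -9.0, -0.0, -67.0, -67.0]
dist 0.26
ang [[-0.001, 0.003, 0.0]]
dp [[0.07, 0.06, 0.25]]
```

View pics/s13.png

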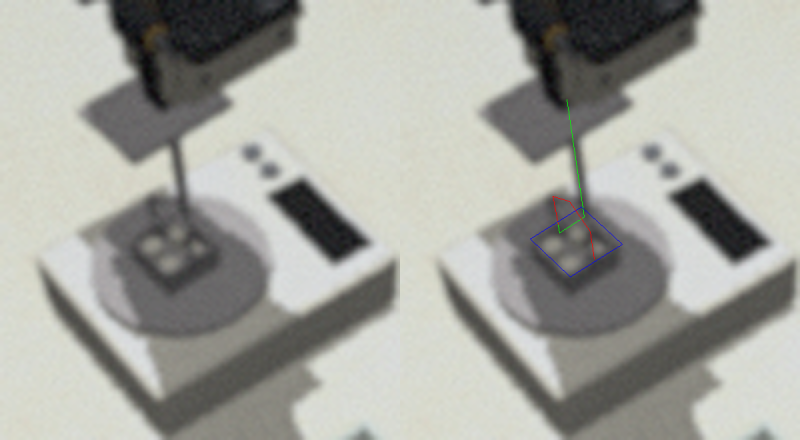

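Emit:
send_rows --angular '[[0, 0, 0], [0, 0, 0], [0, 0, 0], [0, 0, 0], [0, 0, 0]]' --dp '[[0, 0, 0.1], [0.3, 0, 0], [0.6, 0, 0], [0.8, 0, 0], [0.8, 0, 0]]' --fingers '[1.0, 1.0, 1.0, 1.0, 1.0]'

```text
time_s: 16.35
tool_pos: [0.4777, -0.3304, 0.2928]
tool_rot: [[-0.989, -0.145, 0.002], [-0.145, 0.989, -0.0], [-0.002, -0.001, -1.0]]
ft_force: [0.5, 0.1, -1.3]
opening: 0.228
```

```bash
python3 w.py; python3 -c "
from ov import *
ov('pics/s14.png',(220,60,320,170),6,B=(.5144,-.3247,.145),bz=.07)"
```

```text
t 16.35 p [ 0.4777 -0.3304  0.2928] yaw 0.1454 F [ 0.5  0.1 -1.3] M [-0.03 -0.   -0.02] op 2.0 q [-15.0, 12.0, -12.0, -0.0, -67.0, -66.0]
```

View pics/s14.png

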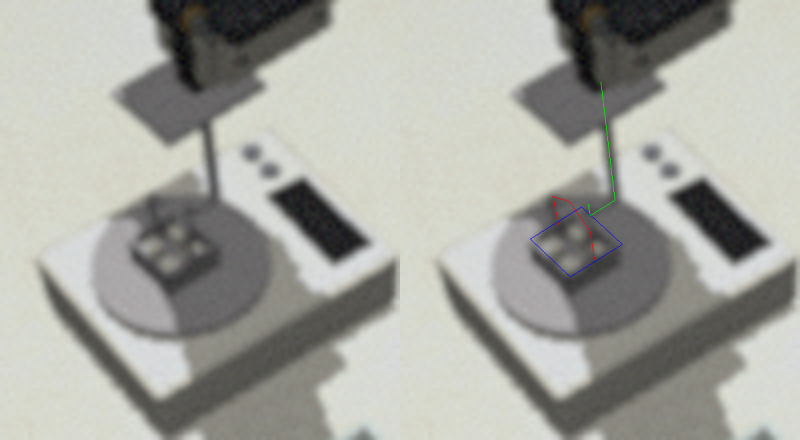

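Unhooked cleanly; the basket has not moved. Retract further, then up.

Emit:
send_rows --angular '[[0, 0, 0], [0, 0, 0], [0, 0, 0], [0, 0, 0], [0, 0, 0]]' --dp '[[0.9, 0, 0], [0.7, 0, 0], [0.2, 0, -0.5], [0, 0, -2], [0, 0, -3]]' --fingers '[1.0, 1.0, 1.0, 1.0, 1.0]'

```text
time_s: 17.02
tool_pos: [0.4561, -0.333, 0.348]
tool_rot: [[-0.99, -0.144, -0.002], [-0.144, 0.99, 0.001], [0.001, 0.002, -1.0]]
ft_force: [0.5, -1.5, -0.9]
opening: 0.229
```

Emit:
send_rows --angular '[[0, 0, 0], [0, 0, 0], [0, 0, 0]]' --dp '[[0, 0, -3], [0, 0, -2], [0, 0, 0]]' --fingers '[1.0, 1.0, 1.0]'

```text
time_s: 17.4
tool_pos: [0.4568, -0.3336, 0.403]
tool_rot: [[-0.99, -0.144, 0.003], [-0.144, 0.99, -0.001], [-0.003, -0.001, -1.0]]
ft_force: [-0.3, 0.8, -2.5]
opening: 0.223
```

```bash
python3 w.py .50,-.05,.375,.1,5 .567,.3021,.375,.0378,7; python3 -c "
from ov import *
ov('pics/s15.png',(220,30,340,170),5,B=(.5144,-.3247,.145),bz=.07)"
```

```text
t 17.4 p [ 0.4568 -0.3336  0.403 ] yaw 0.1445 F [-0.3  0.8 -2.5] M [-0.01  0.02 -0.01] op 1.96 q [-16.0, 7.0, -3.0, -0.0, -80.0, -65.0]
dist 5.76
ang [[-0.0, 0.001, 0.009], [-0.0, 0.001, 0.009], [-0.0, 0.001, 0.009], [-0.0, 0.001, 0.009], [-0.0, 0.001, 0.009]]
dp [[-1.67, 5.49, 0.56], [-1.62, 5.5, 0.56], [-1.57, 5.52, 0.56], [-1.52, 5.53, 0.56], [-1.48, 5.54, 0.56]]
dist 5.12
ang [[0.0, -0.0, 0.009], [0.0, -0.0, 0.009], [0.0, -0.0, 0.009], [0.0, -0.0, 0.009], [0.0, -0.0, 0.009], [0.0, -0.0, 0.009], [0.0, -0.0, 0.009]]
dp [[-1.45, 4.91, -0.0], [-1.41, 4.92, -0.0], [-1.37, 4.93, -0.0], [-1.32, 4.95, -0.0], [-1.28, 4.96, -0.0], [-1.24, 4.97, -0.0], [-1.19, 4.98, -0.0]]
```

View pics/s15.png

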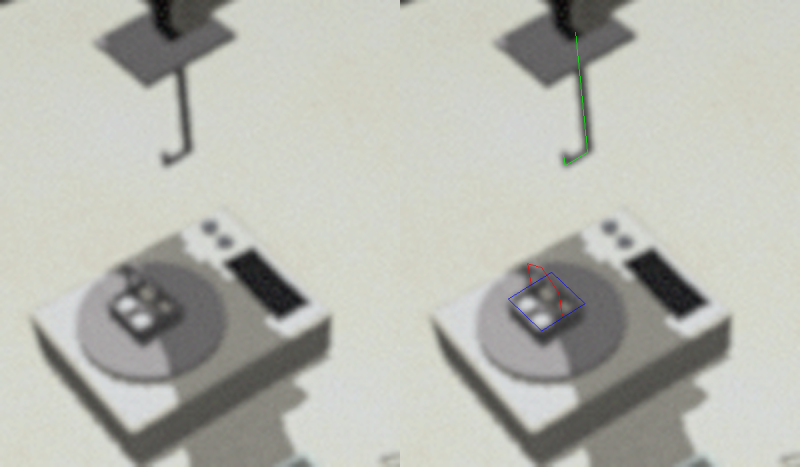

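Emit:
send_rows --angular '[[0, 0, 0.01], [0, 0, 0.01], [0, 0, 0.01], [0, 0, 0.01], [0, 0, 0.01]]' --dp '[[-1.0, 3, 0], [-1.6, 5, 0], [-1.6, 5.5, 0], [-1.6, 5.5, 0], [-1.6, 5.5, 0]]' --fingers '[1.0, 1.0, 1.0, 1.0, 1.0]'

```text
time_s: 18.08
tool_pos: [0.4994, -0.0769, 0.3946]
tool_rot: [[-0.996, -0.085, -0.007], [-0.085, 0.996, 0.002], [0.007, 0.002, -1.0]]
ft_force: [1.0, -0.0, -1.5]
opening: 0.227
```

```bash
python3 w.py .567,.3021,.39,.0378,7
```

```text
t 18.07 p [ 0.4994 -0.0769  0.3946] yaw 0.0854 F [ 1.  -0.  -1.5] M [-0.07 -0.3   0.01] op 1.99 q [13.0, 2.0, -10.0, -0.0, -79.0, -98.0]
dist 5.5
ang [[0.0, -0.001, 0.007], [0.0, -0.001, 0.007], [0.0, -0.001, 0.007], [0.0, -0.001, 0.007], [0.0, -0.001, 0.007], [0.0, -0.001, 0.007], [0.0, -0.001, 0.007]]
dp [[-1.42, 5.31, 0.07], [-1.39, 5.32, 0.07], [-1.35, 5.33, 0.07], [-1.32, 5.34, 0.07], [-1.28, 5.35, 0.07], [-1.24, 5.36, 0.07], [-1.21, 5.37, 0.07]]
```

Emit:
send_rows --angular '[[0, 0, 0.008], [0, 0, 0.008], [0, 0, 0.008], [0, 0, 0.006], [0, 0, 0.006]]' --dp '[[-1.5, 5.4, 0], [-1.5, 5.4, 0], [-1.5, 5.4, 0], [-1.5, 5.4, 0], [-1.4, 5.0, 0]]' --fingers '[1.0, 1.0, 1.0, 1.0, 1.0]'

```text
time_s: 18.7
tool_pos: [0.5527, 0.2031, 0.3882]
tool_rot: [[-0.999, -0.049, -0.014], [-0.049, 0.999, -0.0], [0.014, 0.0, -1.0]]
ft_force: [1.0, 0.1, -1.8]
opening: 0.223
```

```bash
python3 w.py .567,.3021,.385,.0378,4
```

```text
t 18.7 p [0.5527 0.2031 0.3882] yaw 0.0495 F [ 1.   0.1 -1.8] M [-0.06 -0.18 -0.05] op 1.95 q [39.0, 10.0, -1.0, -1.0, -80.0, -126.0]
dist 2.5
ang [[0.0, -0.004, 0.003], [0.0, -0.004, 0.003], [0.0, -0.004, 0.003], [0.0, -0.004, 0.003]]
dp [[-0.48, 2.45, 0.07], [-0.47, 2.45, 0.08], [-0.46, 2.46, 0.08], [-0.46, 2.46, 0.08]]
```

Emit:
send_rows --angular '[[0, -0.008, 0.005], [0, -0.006, 0.004], [0, 0, 0.002], [0, 0, 0], [0, 0, 0]]' --dp '[[-0.4, 3.2, 0], [-0.4, 2.5, 0], [-0.4, 1.5, 0], [-0.2, 0.5, 0], [0, 0, 0]]' --fingers '[1.0, 1.0, 1.0, 1.0, 1.0]'

```text
time_s: 19.32
tool_pos: [0.5629, 0.2855, 0.3823]
tool_rot: [[-0.999, -0.041, -0.007], [-0.04, 0.999, -0.005], [0.007, -0.004, -1.0]]
ft_force: [0.3, 0.8, -1.3]
opening: 0.227
```

```bash
python3 w.py .567,.3021,.385,.0378,1
```

```text
t 19.32 p [0.5629 0.2855 0.3823] yaw 0.0405 F [ 0.3  0.8 -1.3] M [-0.04  0.01 -0.03] op 1.99 q [45.0, 14.0, 4.0, -0.0, -80.0, -132.0]
dist 1.73
ang [[-0.004, -0.007, 0.003]]
dp [[-0.47, 1.64, -0.28]]
```

Emit:
send_rows --angular '[[-0.002, -0.004, 0.002], [-0.002, -0.003, 0.001], [0, 0, 0], [0, 0, 0], [0, 0, 0]]' --dp '[[-0.2, 0.8, 0], [-0.2, 0.6, 0], [0, 0.2, 0], [0, 0, 0], [0, 0, 0]]' --fingers '[1.0, 1.0, 1.0, 1.0, 1.0]'

```text
time_s: 19.95
tool_pos: [0.5668, 0.3006, 0.3833]
tool_rot: [[-0.999, -0.035, 0.002], [-0.035, 0.999, 0.001], [-0.002, 0.001, -1.0]]
ft_force: [0.3, -1.0, -1.5]
opening: 0.224
```

```bash
python3 w.py .567,.3021,.385,.0378,1; python3 -c "
from ov import *
ov('pics/s16.png',(330,200,470,370),4)"
```

```text
t 19.95 p [0.5668 0.3006 0.3833] yaw 0.0351 F [ 0.3 -1.  -1.5] M [-0.02  0.03 -0.02] op 1.96 q [45.0, 15.0, 5.0, 0.0, -79.0, -133.0]
dist 0.23
ang [[0.001, 0.002, -0.003]]
dp [[-0.03, 0.15, -0.17]]
```

View pics/s16.png

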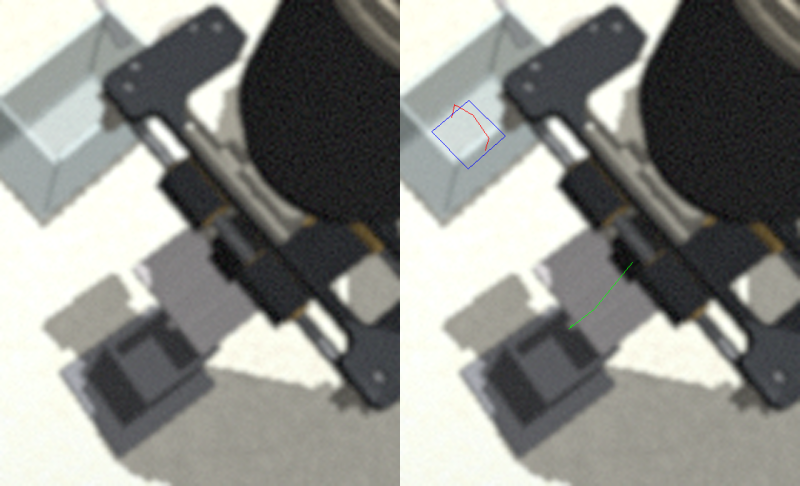

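Emit:
send_rows --angular '[[0.001, 0.002, -0.003], [0, 0, 0], [0, 0, 0], [0, 0, 0], [0, 0, 0]]' --dp '[[0, 0.12, 0.5], [0, 0, 1.5], [0, 0, 1.5], [0, 0, 1.0], [0, 0, 0]]' --fingers '[1.0, 1.0, 1.0, 1.0, 1.0]'

```text
time_s: 20.62
tool_pos: [0.5661, 0.3014, 0.3336]
tool_rot: [[-0.999, -0.038, -0.002], [-0.038, 0.999, -0.002], [0.002, -0.001, -1.0]]
ft_force: [-0.0, 0.1, -2.5]
opening: 0.225
```

```bash
python3 w.py .567,.3021,.2084,.0378,6
```

```text
t 20.62 p [0.5661 0.3014 0.3336] yaw 0.0381 F [-0.   0.1 -2.5] M [ 0.01 -0.05  0.03] op 1.97 q [45.0, 16.0, -0.0, -0.0, -74.0, -133.0]
dist 2.09
ang [[-0.0, -0.0, 0.0], [-0.0, -0.0, 0.0], [-0.0, -0.0, 0.0], [-0.0, -0.0, 0.0], [-0.0, -0.0, 0.0], [-0.0, -0.0, 0.0]]
dp [[-0.02, 0.01, 2.09], [-0.02, 0.01, 2.09], [-0.02, 0.01, 2.09], [-0.02, 0.01, 2.09], [-0.02, 0.01, 2.09], [-0.02, 0.01, 2.09]]
```

Emit:
send_rows --angular '[[-0.001, -0.002, 0], [0, 0, 0], [0, 0, 0], [0, 0, 0], [0, 0, 0]]' --dp '[[-0.1, 0.06, 0.5], [0, 0, 1.2], [0, 0, 1.5], [0, 0, 1.5], [0, 0, 1.5]]' --fingers '[1.0, 1.0, 1.0, 1.0, 1.0]'

```text
time_s: 21.25
tool_pos: [0.5677, 0.3024, 0.2689]
tool_rot: [[-0.999, -0.038, 0.002], [-0.038, 0.999, 0.001], [-0.002, 0.001, -1.0]]
ft_force: [-0.1, 0.6, -2.2]
opening: 0.225
```

```bash
python3 w.py .567,.3021,.2084,.0378,3
```

```text
t 21.25 p [0.5677 0.3024 0.2689] yaw 0.0382 F [-0.1  0.6 -2.2] M [ 0.02 -0.01  0.  ] op 1.97 q [45.0, 18.0, -6.0, 0.0, -66.0, -133.0]
dist 2.02
ang [[0.0, 0.001, 0.0], [0.0, 0.001, 0.0], [0.0, 0.001, 0.0]]
dp [[0.03, -0.01, 2.02], [0.03, -0.01, 2.02], [0.02, -0.01, 2.02]]
```

Emit:
send_rows --angular '[[0, 0.001, 0], [0, 0, 0], [0, 0, 0], [0, 0, 0], [0, 0, 0]]' --dp '[[0.05, 0, 1.3], [0, 0, 1.2], [0, 0, 1.0], [0, 0, 0.6], [0, 0, 0.4]]' --fingers '[1.0, 1.0, 1.0, 1.0, 1.0]'

```text
time_s: 21.88
tool_pos: [0.567, 0.3022, 0.2194]
tool_rot: [[-0.999, -0.038, -0.001], [-0.038, 0.999, -0.0], [0.001, -0.0, -1.0]]
ft_force: [-0.1, -0.3, -1.2]
opening: 0.228
```

```bash
python3 w.py .567,.3021,.2084,.0378,3
```

```text
t 21.88 p [0.567  0.3022 0.2194] yaw 0.0382 F [-0.1 -0.3 -1.2] M [ 0.    0.01 -0.02] op 1.99 q [45.0, 21.0, -9.0, -0.0, -60.0, -133.0]
dist 0.37
ang [[-0.0, -0.0, 0.0], [-0.0, -0.0, 0.0], [-0.0, -0.0, 0.0]]
dp [[-0.0, -0.0, 0.37], [-0.0, -0.0, 0.37], [-0.0, -0.0, 0.37]]
```

Emit:
send_rows --angular '[[0, 0, 0], [0, 0, 0], [0, 0, 0], [0, 0, 0], [0, 0, 0]]' --dp '[[0, 0, 0.35], [0, 0, 0.25], [0, 0, 0.2], [0, 0, 0.15], [0, 0, 0.0]]' --fingers '[1.0, 1.0, 1.0, 1.0, 1.0]'

```text
time_s: 22.5
tool_pos: [0.5673, 0.3025, 0.2101]
tool_rot: [[-0.999, -0.038, 0.001], [-0.038, 0.999, 0.001], [-0.001, 0.001, -1.0]]
ft_force: [-0.2, 0.5, -1.8]
opening: 0.228
```

```bash
python3 w.py .567,.3021,.2084,.0378,1
```

```text
t 22.5 p [0.5673 0.3025 0.2101] yaw 0.0383 F [-0.2  0.5 -1.8] M [-0.04 -0.01  0.01] op 2.0 q [45.0, 21.0, -10.0, -0.0, -59.0, -133.0]
dist 0.18
ang [[0.001, 0.001, 0.001]]
dp [[0.03, -0.04, 0.17]]
```

Still ~1.8 N of picker weight, ~1.7 mm left.

Emit:
send_rows --angular '[[0, 0, 0], [0, 0, 0], [0, 0, 0], [0, 0, 0]]' --dp '[[0, 0, 0.1], [0, 0, 0.07], [0, 0, 0.04], [0, 0, 0]]' --fingers '[1.0, 1.0, 1.0, 1.0]'

```text
time_s: 23.0
tool_pos: [0.5674, 0.3026, 0.2084]
tool_rot: [[-0.999, -0.038, 0.001], [-0.038, 0.999, 0.001], [-0.001, 0.001, -1.0]]
ft_force: [-0.8, 0.6, -2.3]
opening: 0.227
```

```bash
python3 w.py .567,.3021,.2084,.0378,1
```

```text
t 23.0 p [0.5674 0.3026 0.2084] yaw 0.0385 F [-0.8  0.6 -2.3] M [-0.04 -0.03  0.07] op 1.99 q [45.0, 21.0, -10.0, 0.0, -59.0, -133.0]
dist 0.06
ang [[0.001, 0.001, 0.001]]
dp [[0.05, -0.05, -0.0]]
```

Emit:
send_rows --angular '[[0, 0, 0], [0, 0, 0], [0, 0, 0]]' --dp '[[0.03, -0.03, 0.06], [0, 0, 0.05], [0, 0, 0.0]]' --fingers '[1.0, 1.0, 1.0]'

```text
time_s: 23.38
tool_pos: [0.5674, 0.3025, 0.2084]
tool_rot: [[-0.999, -0.039, 0.002], [-0.039, 0.999, 0.002], [-0.002, 0.002, -1.0]]
ft_force: [-0.3, -0.3, -0.3]
opening: 0.231
```

```bash
python3 w.py .567,.3021,.2084,.0378,1
```

```text
t 23.38 p [0.5674 0.3025 0.2084] yaw 0.0388 F [-0.3 -0.3 -0.3] M [-0.03  0.17 -0.01] op 2.03 q [45.0, 21.0, -10.0, 0.0, -59.0, -133.0]
dist 0.06
ang [[0.002, 0.002, 0.001]]
dp [[0.04, -0.04, -0.0]]
```

Emit:
send_rows --angular '[[0, 0, 0], [0, 0, 0], [0, 0, 0], [0, 0, 0], [0, 0, 0]]' --dp '[[0, 0, 0], [0, 0, 0], [0, 0, 0], [0, 0, 0], [0, 0, 0]]' --fingers '[2.6, 4, 6, 8, 8]'

```text
time_s: 24.0
tool_pos: [0.5677, 0.3025, 0.208]
tool_rot: [[-0.999, -0.039, 0.003], [-0.039, 0.999, 0.002], [-0.003, 0.002, -1.0]]
ft_force: [0.7, 0.1, 0.2]
opening: 0.685
```

Emit:
send_rows --angular '[[0, 0, 0], [0, 0, 0], [0, 0, 0], [0, 0, 0], [0, 0, 0]]' --dp '[[0, 0, 0], [0, 0, 0], [0, 0, -1], [0, 0, -2], [0, 0, -2]]' --fingers '[8, 8, 8, 8, 8]'

```text
time_s: 24.62
tool_pos: [0.5671, 0.302, 0.259]
tool_rot: [[-0.999, -0.039, 0.001], [-0.039, 0.999, -0.0], [-0.001, -0.0, -1.0]]
ft_force: [-0.1, 0.2, 0.2]
opening: 0.911
```

```bash
python3 w.py
```

```text
t 24.62 p [0.5671 0.302  0.259 ] yaw 0.0387 F [-0.1  0.2  0.2] M [ 0.04 -0.09 -0.01] op 7.98 q [45.0, 19.0, -6.0, 0.0, -65.0, -133.0]
```

Raise and back away so that both cameras see the result.

Emit:
send_rows --angular '[[0, 0, 0], [0, 0, 0], [0, 0, 0], [0, 0, 0], [0, 0, 0]]' --dp '[[0, 0, -4], [0, 0, -5], [0, 0, -5], [1, -2, 0], [2, -5, 0]]' --fingers '[8, 8, 8, 8, 8]'

```text
time_s: 25.25
tool_pos: [0.5398, 0.2312, 0.4076]
tool_rot: [[-0.999, -0.041, 0.004], [-0.041, 0.999, 0.002], [-0.004, 0.002, -1.0]]
ft_force: [-0.2, -1.4, 0.2]
opening: 0.915
```

Emit:
send_rows --angular '[[0, 0, 0], [0, 0, 0], [0, 0, 0], [0, 0, 0], [0, 0, 0]]' --dp '[[2, -5, 0], [2, -5, 0], [1, -4, 0], [0, -2, 0], [0, 0, 0]]' --fingers '[8, 8, 8, 8, 8]'

```text
time_s: 25.88
tool_pos: [0.4911, 0.0604, 0.41]
tool_rot: [[-0.999, -0.04, 0.008], [-0.04, 0.999, 0.004], [-0.008, 0.004, -1.0]]
ft_force: [0.4, 0.7, -0.6]
opening: 0.917
```

```bash
python3 w.py; python3 -c "
from ov import *
for n in ('scene','top'):
  p,_=ctrl.grab_frame(n); cv2.imwrite(f'pics/{n}20.png',cv2.convertScaleAbs(p,alpha=1.5))"
```

```text
t 25.88 p [0.4911 0.0604 0.41  ] yaw 0.0395 F [ 0.4  0.7 -0.6] M [ 0.03 -0.03  0.07] op 8.03 q [30.0, -0.0, -10.0, 0.0, -80.0, -118.0]
```

View pics/scene20.png

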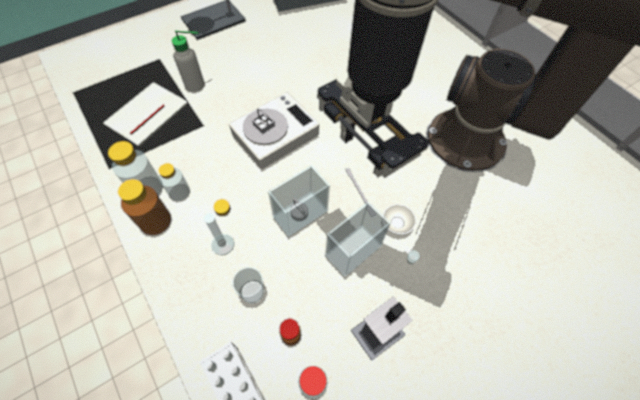

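View pics/top20.png

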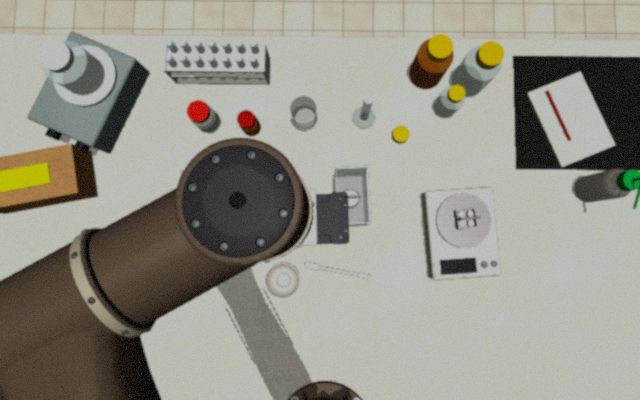

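```bash
python3 - <<'E'
from h import *
a=cv2.imread("pics/scene0.png");b,_=ctrl.grab_frame("scene");t,_=ctrl.grab_frame("top")
f=lambda im,x0,y0,x1,y1:cv2.resize(im[y0:y1,x0:x1],(390,390),interpolation=cv2.INTER_CUBIC)
o=np.hstack([f(a,345,285,420,360),f(b,345,285,420,360)]); cv2.imwrite("pics/e1.png",cv2.convertScaleAbs(o,alpha=1.5))
def lines(im,n,x0,y0,x1,y1):
    c=f(im,x0,y0,x1,y1); k=390/(x1-x0); B=(.5144,-.3247,.145)
    X=place(B,[(.023,.023),(.023,-.023),(-.023,-.023),(-.023,.023)],.092); cv2.polylines(c,[((proj(n,X)-[x0,y0]+.5)*k).astype(int)],True,(255,0,0),1)
    return cv2.convertScaleAbs(c,alpha=1.5)
cv2.imwrite("pics/e2.png",np.hstack([lines(t,"top",430,185,495,250),lines(b,"scene",235,95,295,155)]))
u=lambda im:cv2.phaseCorrelate(np.float32(cv2.cvtColor(a[285:360,345:420],6)),np.float32(cv2.cvtColor(im[285:360,345:420],6)))
print(u(b)); print(cv2.phaseCorrelate(np.float32(cv2.cvtColor(a[165:235,268:325],6)),np.float32(cv2.cvtColor(b[165:235,268:325],6))))
E
```

```text
((0.2596103146735729, 0.5052891767496277), 0.95442095574273)
((0.030400899540239834, -0.019257110756861096), 0.8748930899081406)
```

View pics/e1.png

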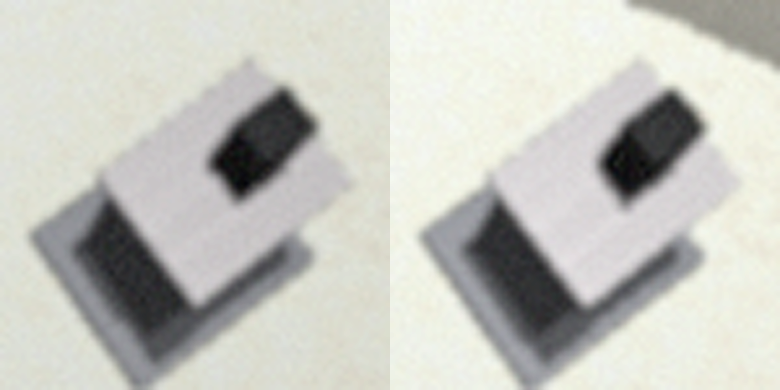

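View pics/e2.png

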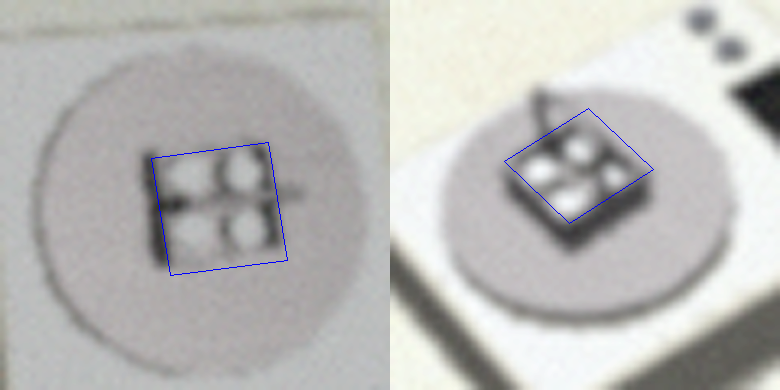

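```bash
python3 -c "
from cell import ctrl
print(ctrl.state()['dq'].round(1)); print(ctrl.hand_in())"
```

```text
[ 0.4  0.4  0.1  0.1 -0.   0.2]
the job is handed in; nothing more can be done
None
```

The job is done and handed in after about 26 s of the 64 s allowed. I took the picker from its holder, hooked the basket by its bail and lifted it out of the jar. I then set it on the pan, unhooked it and hung the picker back in its holder.

- **Basket:** in both cameras it stands upright on the pan, within about 2 mm of the centre. The gripper never touched it.
- **Picker:** it hangs in its holder as before. The camera image shows a shift of about half a pixel, roughly 1 mm.
- **Canister:** its jar region shows no movement (0.03 px), so it was left alone.
- **Robot:** the gripper was open and clear of everything at hand-in. The wrist-force readings stayed below about 6 N.

The jar outline matched my model poorly, because the glass edges were hard to see (up to 4 px off in the top view). I steered by the basket itself instead, and its position agreed between the cameras to within a few mm. No final check failed.

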